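# Send the tins down the tipping feeder

## Robot

A 6-joint arm with a two-finger parallel gripper is mounted at the origin on a cart in front of the work surface, level with it; the furniture and walls round the work are solid. World frame = base frame: x ahead of the robot, y to its left, z up, the work surface at z = 0. Lengths are in m, angles in rad, forces in N, time in s.
With the tool pointing down it reaches from about 0.3 to 0.775 m from the base axis. Payload 14.6 kg.
Tool frame: the origin (TCP) lies between the finger pads; the fingertips stand 14 mm ahead of it and the grasp point (between the pads) lies 5 mm behind it; z points along the fingers, y is the line along which they close (so a half turn about z gives the same grasp; the last joint's range is limited). The gripper opens to 94 mm and grips with 3 to 60 N. Pads are 16 mm wide; open, the fingers measure 119 mm over their backs; the gripper's body (75 mm by 177 mm) begins 78 mm behind the grasp point.
Start: joints at [-1.393, 0.3, 1.521, -0, 1.321, -0.067], TCP at [0.133, -0.534, 0.189] pointing down, gripper open.
Joint ranges: [-3.03, 3.03], [-0.79, 2.21], [0.23, 2.52], [-1.04, 4.18], [0, 3.07], [-2.55, 2.55]. Speed limits (rad/s): [2.22, 2.22, 2.57, 3.14, 3.14, 3.14].

## Interface

Orientations are given as [roll, pitch, yaw] about the fixed x, y, z axes, in that order (R = Rz(yaw) Ry(pitch) Rx(roll)).
In Python, from station import ctrl gives the robot as it stands. The module is installed in compiled form; this text tells all that it offers.
- The arm moves only by the tool move_arm, never from a script. Its argument "targets" is a list of rows, each a list of 7 numbers: the opening, from -1 (shut) to 1 (fully open), then the shift along the tool's x, y, z in units of 50 mm (1.0 is 50 mm), then the turn, a rotation vector about the tool's x, y, z in rad. A call has 1 to 12 rows; each row is the pose to reach, as a shift and turn from the pose commanded when the call began, along the tool's axes at that moment; what a row does not reach only later rows make up. A row lasts 1/10 s, in which the tool goes at most 50 mm and 8.59 degrees, less where a joint would pass 70% of its speed; a pose out of reach is approached as far as the arm can. A call with a gripper value outside its range is refused whole. The fingers move at their own pace and stop on an object; "grip_force" is the grip in N (left out, the last holds). Time passes only in rows, so rows that repeat a pose let the fingers close. It gives the time, the measured TCP pose, the force, the opening and the grip force at its end, in the units of the state.
- ctrl.get_obs(): the state, without advancing time (a new reading comes with each control period).
- ctrl.camera(name): name is "side" or "top"; returns (picture, depth): 480x640x3 uint8, red, green, blue; 480x640 float32, m along the optical axis (not along the pixel's ray), 0 where there is no reading.
- ctrl.camera_params(name): a dict with "intrinsics" (3x3 intrinsics, pixels), "rvec" (rotation vector, rad) and "tvec" (3), from world to camera coordinates, as OpenCV has them. Camera axes: x right, y down, z forward; pixel columns grow to the right and rows downward; lengths in m; the calibration is good to about 2 mm. A picture is of the moment at which its call begins. camera_params takes no time and is no camera call.
- ctrl.hand_in(): hands the job in; it is judged then, once.
Trained networks look in the newest picture that a camera, given by its name, has taken for a name from the list of things; names that differ only in an ending like _2 or _b are one class to them, and where a whole thing is asked for, a point or a joint stands for the part that bears it (a point fixed in the world has none). Each returns a list of dicts, best first, with "score" (0 to 1); they miss things now and then, are a little off and sometimes report something else, mostly with a low value. They report only what shows in the picture. A call takes as long as a camera call. They do not tell look-alikes from the thing itself.
- ctrl.cut_out(camera, target): "region" (480x640 bool, what is visible of it) and "point" ([column, row] in pixels, amid what is visible of it).
- ctrl.tip_of(camera, target): "point" ([column, row] in pixels: a listed point, or the origin of a listed thing).
The state is a dict: "time_s": time; "qpos": joint angles; "joint_vel": joint speeds; "tau": joint torques, N m; "ee_pos": TCP position; "eef_rot": TCP orientation; "force": force on the tool from outside, world axes, zero at the start; "moment": the same for the moment, N m; "grip_width": finger opening in m; "grip_force": force on a finger pad.
Only numpy, scipy, OpenCV 4.12 (cv2) and the standard library are available. Lean on these libraries where they do the work, as an engineer would, in place of code of your own. Each camera call takes 0.05 s, during which the arm holds its last target. There are 200 camera calls.

## Task

Stand every small tin from the open worktop (not the one on the dark mat at the back) upright in the loading half (left-hand end) of the tipping tray while the tray is still locked, then turn the shaft by its spoked wheel until the sprung plunger is fully withdrawn. Push the thumb plate right down so that all the tins slide to the other end, let the tray come back level, and turn the shaft on until the plunger is fully home again, leaving the tins upright in the tray's discharge half and the things around undisturbed.

Things in the scene. Friction and masses are not known exactly. Their poses are not given: they have to be found in the camera images.
- tray_middle (a point): Fixed point: centre of the tray's inner floor at its pivot, 110 mm above the worktop. Axes are the feeder's: y along the tray to the loading end (robot's left), x across, away from the robot, z up; its yaw varies. Slippery metal tray, inside 380 (y) x 70 mm (x), 4 mm walls 30 mm high (discharge end 46 mm). Loading half y > 0, discharge half y < 0; a half takes three tins in single file
- thumb_plate (a point): Centre of the top of the ribbed thumb plate (60 mm across x, 46 mm along y, 5 mm thick) at the upper outer edge of the tray's discharge end, 218 mm from the pivot along -y, 156 mm above the worktop when level. Pressed down with 5 to 12 N it tips the tray and drops 110 mm to the stop. Released, a damped spring brings the tray back level, even with tins
- tray (a joint): Tilt of the tray, rad: 0 level (stop), grows as the discharge end goes down, stop at 0.50. The plunger keeps it locked at 0 unless the plunger reads under 0.003
- plunger (a joint): Position of the sprung plunger (locking pin), m: about 0 fully withdrawn, about 0.020 fully home over the tray's lug. A spring holds it against an eccentric on the shaft, so turning the shaft moves it in a smooth cosine swing, 0 to 0.020 and back in each full turn; which spoke position gives which reading is not told. At the start it is not withdrawn
- wheel_hub (a point): Fixed point on the shaft's axis in the middle of the spoked wheel: from tray_middle 115 mm toward the robot (feeder -x), 90 mm along -y; 135 mm above the worktop. The shaft runs along the feeder's y between posts 151 mm high at y = -150 and +150 mm, turns without limit either way, needs about 0.2 N m and stays where it is left
- spoke_tip (a point): End of one of the four spokes, 65 mm from the axis; the others follow every 90 degrees. Spokes are 8 mm bars standing out radially in the plane across the shaft (feeder's x-z), with 14 mm balls near their ends. Turn the wheel by pushing a spoke that stands up, along the feeder's +x or -x
- tin_1_mid (a point): Centre (half-way up) of a small upright food tin, 57 mm diameter, 72 mm high, 0.18 kg. Two or three of the four tins are present (the others: None). Gripped near its top, the fingers stay above the tray's walls
- tin_2_mid (a point): The same: a small tin, centre
- tin_3_mid (a point): The same: a small tin, centre
- tin_4_mid (a point): The same: a small tin, centre
- tin_1: Underside centre of the tin tin_1
- tin_2: Underside centre of the tin tin_2
- tin_3: Underside centre of the tin tin_3
- tin_4: Underside centre of the tin tin_4
- salt: Salt shaker, 44 mm diameter, 90 mm high, loose bystander; underside centre
- pepper: Wooden pepper mill, 58 mm diameter, 150 mm high, loose bystander; underside centre
- spice: Spice jar, 42 mm diameter, 96 mm high, loose bystander; underside centre
There are look-alikes about, which are no part of the job. What is shaped like the tin_2 but purple is not meant.

How it is judged:
On the way, in this order (a step that is already met when the one before it is completed fails the run):
1. every tin stands released in the loading half of the level, still locked tray (x of tin_1_mid in the frame of tray_middle between -0.02 and 0.02 m and z of tin_1_mid in the frame of tray_middle between 0.025 and 0.045 m and angle between each of tin_1, tin_2, tin_3, tin_4's own z axis and vertical below 0.12 rad and y of each of tin_1_mid, tin_2_mid, tin_3_mid, tin_4_mid in the frame of tray_middle above 0.01 m and linear speed of each of tin_1, tin_2, tin_3, tin_4 below 0.05 m/s and contact force between the fingers and tin_1 below 0.2 N and x of tin_2_mid in the frame of tray_middle between -0.02 and 0.02 m and z of tin_2_mid in the frame of tray_middle between 0.025 and 0.045 m and contact force between the fingers and tin_2 below 0.2 N and x of tin_3_mid in the frame of tray_middle between -0.02 and 0.02 m and z of tin_3_mid in the frame of tray_middle between 0.025 and 0.045 m and contact force between the fingers and tin_3 below 0.2 N and x of tin_4_mid in the frame of tray_middle between -0.02 and 0.02 m and z of tin_4_mid in the frame of tray_middle between 0.025 and 0.045 m and contact force between the fingers and tin_4 below 0.2 N and value of joint tray below 0.03 rad and value of joint plunger above 0.004 m), for 0.3 s.
2. the plunger is fully withdrawn (within 1.5 mm), the tins still in the loading half (x of tin_1_mid in the frame of tray_middle between -0.02 and 0.02 m and z of tin_1_mid in the frame of tray_middle between 0.025 and 0.045 m and angle between each of tin_1, tin_2, tin_3, tin_4's own z axis and vertical below 0.12 rad and y of each of tin_1_mid, tin_2_mid, tin_3_mid, tin_4_mid in the frame of tray_middle above 0.01 m and linear speed of each of tin_1, tin_2, tin_3, tin_4 below 0.05 m/s and x of tin_2_mid in the frame of tray_middle between -0.02 and 0.02 m and z of tin_2_mid in the frame of tray_middle between 0.025 and 0.045 m and x of tin_3_mid in the frame of tray_middle between -0.02 and 0.02 m and z of tin_3_mid in the frame of tray_middle between 0.025 and 0.045 m and x of tin_4_mid in the frame of tray_middle between -0.02 and 0.02 m and z of tin_4_mid in the frame of tray_middle between 0.025 and 0.045 m and value of joint tray below 0.03 rad and value of joint plunger below 0.0015 m), for 0.3 s.
3. the tray is tipped right down (value of joint tray above 0.42 rad), for 0.2 s.
4. the tray is level again with every tin upright in the discharge half (x of tin_1_mid in the frame of tray_middle between -0.02 and 0.02 m and z of tin_1_mid in the frame of tray_middle between 0.025 and 0.045 m and angle between each of tin_1, tin_2, tin_3, tin_4's own z axis and vertical below 0.12 rad and y of each of tin_1_mid, tin_2_mid, tin_3_mid, tin_4_mid in the frame of tray_middle below -0.02 m and linear speed of each of tin_1, tin_2, tin_3, tin_4 below 0.05 m/s and x of tin_2_mid in the frame of tray_middle between -0.02 and 0.02 m and z of tin_2_mid in the frame of tray_middle between 0.025 and 0.045 m and x of tin_3_mid in the frame of tray_middle between -0.02 and 0.02 m and z of tin_3_mid in the frame of tray_middle between 0.025 and 0.045 m and x of tin_4_mid in the frame of tray_middle between -0.02 and 0.02 m and z of tin_4_mid in the frame of tray_middle between 0.025 and 0.045 m and value of joint tray below 0.03 rad), for 0.3 s.
5. the plunger is fully home again (within 1.5 mm) (value of joint tray below 0.03 rad and value of joint plunger above 0.0185 m), for 0.3 s.
At the end, for the whole second after the job is handed in: Every tin present stands upright, at rest and in the tray, its centre at least 20 mm past the pivot on the discharge side; the tray is level (under 0.03 rad) and the plunger fully home (reading over 18.5 mm) (all of step 5 and x of tin_1_mid in the frame of tray_middle between -0.02 and 0.02 m and z of tin_1_mid in the frame of tray_middle between 0.025 and 0.045 m and angle between each of tin_1, tin_2, tin_3, tin_4's own z axis and vertical below 0.12 rad and y of each of tin_1_mid, tin_2_mid, tin_3_mid, tin_4_mid in the frame of tray_middle below -0.02 m and linear speed of each of tin_1, tin_2, tin_3, tin_4 below 0.05 m/s and x of tin_2_mid in the frame of tray_middle between -0.02 and 0.02 m and z of tin_2_mid in the frame of tray_middle between 0.025 and 0.045 m and x of tin_3_mid in the frame of tray_middle between -0.02 and 0.02 m and z of tin_3_mid in the frame of tray_middle between 0.025 and 0.045 m and x of tin_4_mid in the frame of tray_middle between -0.02 and 0.02 m and z of tin_4_mid in the frame of tray_middle between 0.025 and 0.045 m); the robot touches nothing.
It fails at once if a bystander (salt shaker, pepper mill, spice jar) is displaced by more than 30 mm (distance of any of salt, pepper, spice from where it was at the start of the episode above 0.03 m).
Of tin_1, tin_2, tin_3, tin_4 only 2 to 3 are there at a start; the rules pass over those that are not, and their reading is None.
At some moment in a run one of tin_1, tin_2, tin_3, tin_4 may be knocked a few centimetres aside while the robot is not near it.
It also fails if it takes over 210 s, if anything falls off the work surface, if the arm or the gripper's body presses on something with over 40 N, if the wrist force passes 120 N, or if a joint passes its speed limit or range.

## Working session

There is one attempt and no reset: what is moved stays moved. The work goes in short steps, Python scripts to look and compute and a tool call to move; the robot and the scene stay as the last step left them, time stands still between calls to the robot, and variables do not carry over. Pictures are saved under pics/ and viewed, at most 14 in all, crops included, and the job is handed in when it is done.

Besides the shell and the picture viewer there is one more tool, called after ">>>" by a JSON object that holds its "api" and its "payload". move_arm: Moves the arm, as the interface text tells. Its arguments: {"type":"object","properties":{"targets":{"type":"array"},"grip_force":{"type":"number"}},"required":["targets"]}

```bash
mkdir -p pics
cat > h.py <<'E'
import numpy as np, cv2
from station import ctrl
def P(n):
    p=ctrl.camera_params(n); R=cv2.Rodrigues(np.array(p["rvec"],float))[0]
    return np.array(p["intrinsics"],float),R,np.array(p["tvec"],float).ravel()
def proj(n,X):
    K,R,t=P(n); c=K@(R@np.array(X,float)+t); return c[:2]/c[2]
def unproj(n,D):
    K,R,t=P(n); v,u=np.indices(D.shape); 
    c=np.stack([(u-K[0,2])/K[0,0]*D,(v-K[1,2])/K[1,1]*D,D],-1)
    return (c-t)@R
def save(n,I): cv2.imwrite("pics/"+n+".png",I[:,:,::-1])
E
python3 - <<'E'
from h import *
np.set_printoptions(precision=3,suppress=True)
for n in ("top","side"):
    I,D=ctrl.camera(n); save(n+"0",I); np.savez(n+"0.npz",I=I,D=D)
    K,R,t=P(n); print(n,-R.T@t,R[2])
    X=unproj(n,D)
    for k in ("tin_1","salt","pepper","spice"):
        for r in ctrl.cut_out(n,k)[:6]:
            m=r["region"]&(D>0); x=X[m]
            if r["score"]>.2: print(k,round(r["score"],2),np.round(r["point"]),np.median(x,0),"zmax",np.percentile(x[:,2],97),I[m].mean(0).round())
    for k in ("tray_middle","thumb_plate","wheel_hub","spoke_tip","tin_1_mid"):
        for r in ctrl.tip_of(n,k)[:5]:
            if r["score"]>.2:
                u,v=map(int,np.round(r["point"])); print(k,round(r["score"],2),u,v,X[min(v,479),min(u,639)])
E
```

```text
top [-0.063  0.249  1.581] [ 0.356 -0.172 -0.918]
tin_1 0.78 [401. 202.] [ 0.521 -0.368  0.065] zmax 0.07505974284028637 [172. 155. 128.]
tin_1 0.64 [378. 211.] [ 0.532 -0.26   0.064] zmax 0.07579852733667822 [118.  70. 109.]
salt 0.54 [188. 355.] [0.335 0.487 0.07 ] zmax 0.09306676355687689 [175. 158. 132.]
pepper 0.77 [185. 251.] [0.654 0.375 0.082] zmax 0.14169572602363886 [85. 59. 39.]
spice 0.77 [456. 225.] [ 0.367 -0.483  0.067] zmax 0.10067661009295358 [150. 130.  78.]
tray_middle 0.85 290 212 [0.635 0.013 0.106]
wheel_hub 0.74 328 231 [ 0.501 -0.063  0.146]
spoke_tip 0.89 340 247 [ 0.48  -0.103  0.015]
side [-1.102 -0.146  1.08 ] [ 0.861  0.077 -0.503]
tin_1 0.97 [387. 286.] [ 0.375 -0.219  0.051] zmax 0.07329522121312763 [121.  77. 118.]
tin_1 0.94 [417. 286.] [ 0.397 -0.315  0.049] zmax 0.0734019191863562 [166. 152. 112.]
tin_1 0.64 [435. 265.] [ 0.512 -0.379  0.051] zmax 0.07325217570183183 [165. 153. 132.]
salt 0.88 [170. 280.] [0.337 0.485 0.043] zmax 0.08889200864771346 [182. 172. 143.]
pepper 0.94 [230. 228.] [0.657 0.365 0.066] zmax 0.14049755575969558 [104.  80.  49.]
spice 0.85 [474. 290.] [ 0.358 -0.497  0.06 ] zmax 0.09922372222796687 [148. 134.  91.]
tray_middle 0.73 414 285 [ 0.389 -0.307  0.046]
tray_middle 0.34 414 294 [ 0.389 -0.31   0.011]
thumb_plate 0.9 383 221 [ 0.619 -0.202  0.153]
wheel_hub 0.67 344 237 [ 0.137 -0.089  0.36 ]
spoke_tip 0.51 344 245 [ 0.463 -0.074  0.14 ]
```

View pics/top0.png

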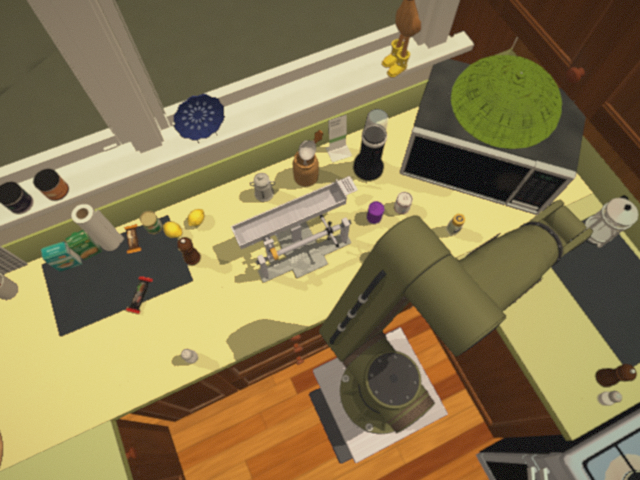

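View pics/side0.png

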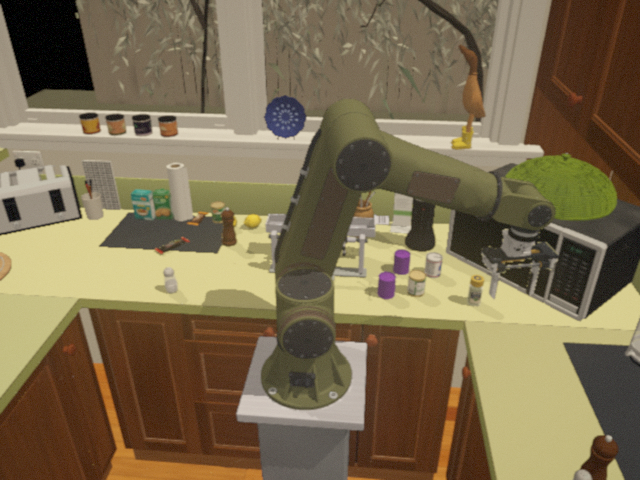

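Top picture: feeder at (290,212), its tray running from (235,232) to (350,185). Side picture: candidates for tins are tan (417,286), white (434,265), purple look-alikes (387,286) and (402,262), and one on the dark mat (217,211). Chosen: tan and white. The arm hides part of the top view, so I move it to the left, high up, and look again.

```bash
cat >> h.py <<'E'
from scipy.spatial.transform import Rotation as Ro
def rel(p,yaw=None):
    """shift (units of 50mm) in tool axes and turn about tool z to world p, tool down with y-axis yaw"""
    o=ctrl.get_obs(); R=Ro.from_euler('xyz',o["eef_rot"])
    s=R.inv().apply(np.array(p)-o["ee_pos"])/0.05
    r=np.zeros(3)
    if yaw is not None:
        T=Ro.from_euler('xyz',[np.pi,0,yaw]); r=(R.inv()*T).as_rotvec()
    return s.round(2),r.round(3)
E
python3 - <<'E'
from h import *
o=ctrl.get_obs(); print(o)
print(Ro.from_euler('xyz',o["eef_rot"]).as_matrix().round(3))
for p in ([.3,-.3,.42],[.42,.0,.42],[.25,.36,.42]): print(rel(p))
E
```

```text
{'time_s': 1.0, 'qpos': array([-1.39261866e+00,  2.99876759e-01,  1.52098226e+00, -2.57435566e-05,
        1.32069217e+00, -6.66048613e-02]), 'joint_vel': array([ 0.00153228, -0.00043237, -0.0002491 , -0.00027187, -0.00075741,
       -0.00023507]), 'tau': array([ 2.19970148e-03, -5.31659818e+01, -3.52906394e+01,  7.09430943e-02,
        2.12093128e-02, -1.38205309e-05]), 'ee_pos': array([ 0.1332776 , -0.53360797,  0.18896585]), 'eef_rot': array([3.14155294e+00, 2.76473226e-05, 2.44788904e-01]), 'force': array([-0.36893192, -0.09567227,  0.10142395]), 'moment': array([-0.01881569, -0.00468484, -0.0007973 ]), 'grip_force': 0.0, 'grip_width': 0.09376160183552722}
[[ 0.97   0.242 -0.   ]
 [ 0.242 -0.97  -0.   ]
 [-0.     0.    -1.   ]]
(array([ 4.37, -3.72, -4.62]), array([0., 0., 0.]))
(array([ 8.15, -8.96, -4.62]), array([0., 0., 0.]))
(array([  6.6 , -16.77,  -4.62]), array([0., 0., 0.]))
```

>>> {"api": "move_arm", "payload": {"targets": [[1,0,0,-2,0,0,0],[1,0,0,-2,0,0,0],[1,4.4,-3.7,-4.6,0,0,0],[1,4.4,-3.7,-4.6,0,0,0],[1,4.4,-3.7,-4.6,0,0,0],[1,4.4,-3.7,-4.6,0,0,0],[1,4.4,-3.7,-4.6,0,0,0],[1,4.4,-3.7,-4.6,0,0,0],[1,8.1,-9,-4.6,0,0,0],[1,8.1,-9,-4.6,0,0,0],[1,8.1,-9,-4.6,0,0,0],[1,8.1,-9,-4.6,0,0,0]]}}

```text
time_s: 2.2
ee_pos: [0.3671, -0.1242, 0.4166]
eef_rot: [3.141, -0.001, 0.244]
force: [-0.1, -1.2, 0.0]
grip_width: 0.0938
grip_force: 0.0
```

Run:
```python
from h import *
o=ctrl.get_obs(); print(o['time_s'],o['ee_pos'],o['eef_rot'],o['qpos'].round(2))
for p in ([.42,.1,.42],[.22,.36,.42]): print(rel(p))
```

```text
2.2 [ 0.36706543 -0.12419944  0.41663474] [ 3.14113343e+00 -5.79912367e-04  2.44435298e-01] [-0.42 -0.14  1.48 -0.    1.8   0.91]
(array([ 2.11, -4.09, -0.07]), array([0., 0., 0.]))
(array([ -0.51, -10.11,  -0.07]), array([0., 0., 0.]))
```

>>> {"api": "move_arm", "payload": {"targets": [[1,1.5,-4,0,0,0,0],[1,1.5,-4,0,0,0,0],[1,1.5,-4,0,0,0,0],[1,1.5,-4,0,0,0,0],[1,1.5,-4,0,0,0,0],[1,-0.3,-9,0,0,0,0],[1,-0.3,-9,0,0,0,0],[1,-0.3,-9,0,0,0,0],[1,-0.3,-9,0,0,0,0],[1,-0.3,-9,0,0,0,0],[1,-0.3,-9,0,0,0,0],[1,-0.3,-9,0,0,0,0]]}}

```text
time_s: 3.4
ee_pos: [0.2422, 0.308, 0.4162]
eef_rot: [3.142, 0.0, 0.248]
force: [0.4, 0.1, -0.5]
grip_width: 0.0942
grip_force: 0.0
```

Run:
```python
from h import *
np.set_printoptions(precision=3,suppress=True)
for n in ("top","side"):
    I,D=ctrl.camera(n); save(n+"1",I); np.savez(n+"1.npz",I=I,D=D)
    X=unproj(n,D)
    for k in ("tin_1",):
        for r in ctrl.cut_out(n,k)[:6]:
            m=r["region"]&(D>0); x=X[m]; t=x[x[:,2]>np.percentile(x[:,2],97)-.006]
            print(k,round(r["score"],2),np.round(r["point"]),"top centre",(t.min(0)+t.max(0))/2,t.mean(0),I[m].mean(0).round())
    for k in ("tray_middle","thumb_plate","wheel_hub","spoke_tip","tin_1_mid"):
        for r in ctrl.tip_of(n,k)[:6]:
                u,v=map(int,np.round(r["point"])); print(k,round(r["score"],2),u,v,X[min(v,479),min(u,639)])
I=np.load("top1.npz")["I"]; c=cv2.resize(I[150:300,210:480],None,fx=2.9,fy=2.9,interpolation=cv2.INTER_CUBIC); save("top1c",c)
print(ctrl.get_obs()['ee_pos'],ctrl.get_obs()['time_s'])
```

```text
tin_1 0.78 [400. 201.] top centre [ 0.528 -0.374  0.075] [ 0.525 -0.372  0.074] [171. 154. 127.]
tin_1 0.65 [402. 238.] top centre [ 0.412 -0.312  0.075] [ 0.41  -0.31   0.073] [177. 152.  97.]
tin_1 0.62 [374. 210.] top centre [ 0.537 -0.266  0.076] [ 0.536 -0.264  0.074] [114.  63. 110.]
tin_1 0.6 [380. 254.] top centre [ 0.39  -0.211  0.076] [ 0.389 -0.211  0.073] [120.  65. 116.]
tin_1 0.37 [309. 241.] top centre [0.5   0.03  0.185] [0.503 0.033 0.179] [159. 143. 120.]
tray_middle 0.71 289 212 [0.638 0.016 0.103]
thumb_plate 0.96 349 185 [ 0.619 -0.199  0.156]
wheel_hub 0.67 327 230 [ 0.504 -0.061  0.152]
spoke_tip 0.75 339 247 [ 0.483 -0.101  0.01 ]
spoke_tip 0.38 449 229 [ 0.371 -0.475  0.033]
tin_1 0.94 [404. 262.] top centre [ 0.54  -0.274  0.074] [ 0.54  -0.273  0.072] [128.  86. 121.]
tin_1 0.84 [418. 284.] top centre [ 0.414 -0.318  0.071] [ 0.414 -0.318  0.071] [171. 156. 116.]
tin_1 0.74 [384. 286.] top centre [ 0.392 -0.219  0.072] [ 0.39  -0.219  0.071] [126.  81. 123.]
tin_1 0.67 [432. 267.] top centre [ 0.49  -0.375  0.072] [ 0.527 -0.382  0.071] [172. 159. 137.]
tray_middle 0.71 321 230 [0.579 0.013 0.127]
thumb_plate 0.69 379 219 [ 0.627 -0.188  0.155]
thumb_plate 0.37 413 293 [ 0.388 -0.307  0.015]
thumb_plate 0.25 343 246 [ 0.447 -0.072  0.146]
wheel_hub 0.8 344 237 [ 0.518 -0.071  0.139]
spoke_tip 0.57 342 246 [ 0.682 -0.057  0.004]
tin_1_mid 0.39 320 231 [0.594 0.018 0.115]
[0.243 0.307 0.416] 4.1
```

View pics/top1c.png

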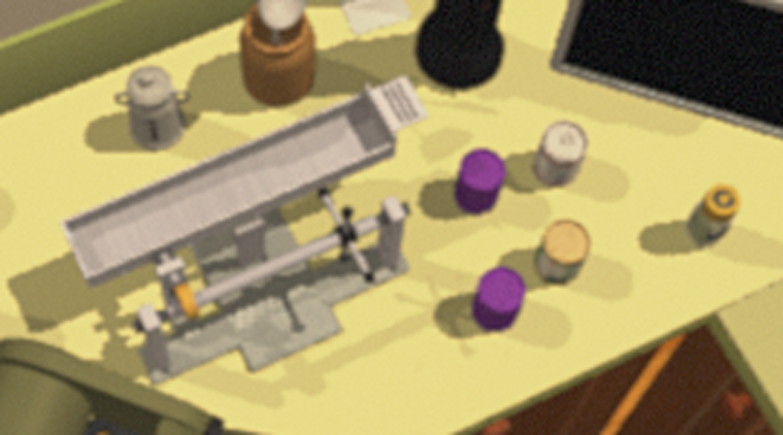

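Crop: spoked wheel at (345,235), and the two wanted tins are white at (560,150) and tan at (563,245). The purple pair at (480,180) and (498,298) are look-alikes. No third tin is visible in either view. Next: fit the tray and check for obstacles.

Run:
```python
from h import *
np.set_printoptions(precision=4,suppress=True)
for n in ("top","side"):
    d=np.load(n+"1.npz"); X=unproj(n,d["D"])[d["D"]>0]
    loc=(abs(X[:,0]-.637)<.08)&(abs(X[:,1]-.014)<.26)
    # tray floor + rim
    fl=X[loc&(X[:,2]>.098)&(X[:,2]<.118)&(X[:,0]>.59)]; rim=X[loc&(X[:,2]>.132)&(X[:,2]<.146)&(X[:,0]>.585)]
    for nm,q in (("floor",fl),("rim",rim)):
        r=cv2.minAreaRect(q[:,:2].astype(np.float32)); print(n,nm,len(q),r,np.median(q[:,2]))
    for c in ([.527,-.376],[.412,-.314]):
        q=X[(np.linalg.norm(X[:,:2]-c,axis=1)<.14)]; print("near",c,q[q[:,2]>.09][:5], (q[:,2]>.09).sum())
    # line along rim far wall / near wall
    for s in np.arange(-.15,.2,.05):
        q=rim[abs(rim[:,1]-s)<.01]; print(round(s,2),q[:,0].min() if len(q) else 0,q[:,0].max() if len(q) else 0)
fy=-.08
for p in ([.52,-.15,.4],[.527,-.376,.2]): print(rel(p,np.pi/2+fy))
```

```text
top floor 1798 ((0.6284127235412598, 0.024491265416145325), (0.06355832517147064, 0.38600942492485046), 0.5139357447624207) 0.110673373907172
top rim 297 ((0.6223945021629333, 0.024369046092033386), (0.07560591399669647, 0.3860434293746948), 0.2585064470767975) 0.13804293330517173
near [0.527, -0.376] [[ 0.6491 -0.4402  0.2839]
 [ 0.6481 -0.4434  0.2832]
 [ 0.6449 -0.4489  0.2839]
 [ 0.635  -0.4647  0.287 ]
 [ 0.6487 -0.4326  0.2835]] 1061
near [0.412, -0.314] [] 0
-0.15 0.5857754036721161 0.6584372073308419
-0.1 0.5853091567361419 0.6607243942032138
-0.05 0.5853957963238172 0.6588010409851089
0.0 0.6512151787646188 0.65968378656163
0.05 0.652298577907141 0.6586073248656508
0.1 0.6519941540353312 0.6598603597998758
0.15 0.6504121549122952 0.6582657965936554
side floor 376 ((0.6319462656974792, -0.021171078085899353), (0.30398663878440857, 0.08355258405208588), 89.92496490478516) 0.11177409747528469
side rim 317 ((0.6288142800331116, -0.024516388773918152), (0.30198243260383606, 0.08716049790382385), 89.79084777832031) 0.1368121820148337
near [0.527, -0.376] [[ 0.6473 -0.4394  0.2808]
 [ 0.6478 -0.4428  0.2807]
 [ 0.6432 -0.4425  0.2791]
 [ 0.6474 -0.4465  0.2773]
 [ 0.6397 -0.4519  0.2811]] 713
near [0.412, -0.314] [] 0
-0.15 0.5850396039843553 0.6640574420019937
-0.1 0.5854880807134217 0.6676174533977577
-0.05 0.5853821725844799 0.6651903638452816
0.0 0.5854181149005455 0.6648590222095422
0.05 0.5867188068919581 0.6622218069803157
0.1 0.5864392048473492 0.6638805501732096
0.15 0 0
(array([ 3.15, 10.2 ,  0.33]), array([-0.   ,  0.   , -1.246]))
(array([ 2.2 , 14.62,  4.33]), array([-0.   ,  0.   , -1.246]))
```

Run:
```python
from h import *
np.set_printoptions(precision=4,suppress=True)
for n in ("top","side"):
    d=np.load(n+"1.npz"); X=unproj(n,d["D"])[d["D"]>0]
    for s in (-.12,-.08,-.02,.04,.1,.14,.18):
        q=X[(abs(X[:,1]-s)<.012)&(X[:,2]>.125)&(X[:,2]<.148)&(abs(X[:,0]-.62)<.06)]
        f=X[(abs(X[:,1]-s)<.012)&(X[:,2]>.104)&(X[:,2]<.116)&(abs(X[:,0]-.62)<.06)]
        a=q[q[:,0]<.61]; b=q[q[:,0]>.63]
        print(n,s,"near",np.percentile(a[:,0],[5,50,95]) if len(a) else 0,"far",np.percentile(b[:,0],[5,50,95]) if len(b) else 0,"floor",np.percentile(f[:,0],[3,97]) if len(f) else 0)
q=X
d=np.load("top1.npz"); X=unproj("top",d["D"])[d["D"]>0]
q=X[(X[:,2]>.149)&(X[:,2]<.163)&(abs(X[:,0]-.62)<.05)&(X[:,1]<-.1)&(X[:,1]>-.25)]; print("plate",len(q),q.min(0),q.max(0))
q=X[(X[:,2]>.135)&(X[:,2]<.16)&(abs(X[:,0]-.5)<.03)&(abs(X[:,1])<.25)]; 
for s in np.arange(-.16,.2,.03):
    k=q[abs(q[:,1]-s)<.01]; print(round(s,2),len(k),k.mean(0) if len(k) else 0)
q=X[(X[:,2]>.1)&(X[:,2]<.25)&(abs(X[:,0]-.5)<.09)&(abs(X[:,1]+.07)<.025)]
q=q[(q[:,0]<.57)]; print(q[::max(1,len(q)//45)])
```

```text
top -0.12 near [0.5803 0.5823 0.5857] far [0.6532 0.6557 0.6585] floor [0.5832 0.6558]
top -0.08 near [0.5659 0.5812 0.585 ] far [0.6546 0.656  0.6581] floor [0.5833 0.6551]
top -0.02 near [0.5805 0.582  0.5856] far [0.6538 0.6562 0.6587] floor [0.584  0.6568]
top 0.04 near [0.5787 0.5808 0.5828] far [0.6531 0.6554 0.6585] floor [0.5692 0.6554]
top 0.1 near [0.5782 0.5809 0.5841] far [0.6524 0.6545 0.6583] floor [0.5814 0.6551]
top 0.14 near [0.5647 0.5784 0.5825] far [0.6517 0.6542 0.6577] floor [0.5973 0.6545]
top 0.18 near [0.5785 0.5805 0.5843] far [0.6522 0.655  0.658 ] floor [0.5818 0.655 ]
side -0.12 near [0.5775 0.5869 0.5949] far [0.6524 0.6599 0.6671] floor [0.5843 0.6664]
side -0.08 near [0.5665 0.585  0.5906] far [0.652  0.6583 0.6645] floor [0.5741 0.6686]
side -0.02 near [0.577  0.5853 0.5921] far [0.6524 0.6591 0.668 ] floor [0.5833 0.6687]
side 0.04 near [0.5773 0.5845 0.593 ] far [0.6517 0.6572 0.6659] floor [0.5727 0.6666]
side 0.1 near [0.5789 0.5848 0.5899] far [0.6538 0.6586 0.6647] floor [0.5798 0.6636]
side 0.14 near 0 far 0 floor [0.6465 0.6689]
side 0.18 near
[... 1099 characters left out ...]
 0.4983 -0.095   0.1376]
 [ 0.5035 -0.0609  0.1515]
 [ 0.4997 -0.0735  0.1471]
 [ 0.4964 -0.0866  0.1414]
 [ 0.5077 -0.0523  0.1433]
 [ 0.5029 -0.0644  0.1416]
 [ 0.4957 -0.0752  0.1456]
 [ 0.5057 -0.0514  0.1403]
 [ 0.4977 -0.0617  0.1467]
 [ 0.4943 -0.0747  0.1411]
 [ 0.5002 -0.056   0.139 ]
 [ 0.4949 -0.0678  0.1384]
 [ 0.4957 -0.05    0.1461]
 [ 0.4958 -0.0649  0.1314]
 [ 0.4969 -0.0508  0.1346]
 [ 0.4885 -0.0647  0.1385]
 [ 0.4861 -0.0636  0.1365]
 [ 0.4793 -0.0674  0.1387]
 [ 0.4746 -0.0687  0.1389]
 [ 0.4658 -0.0641  0.1457]
 [ 0.4609 -0.069   0.1431]
 [ 0.455  -0.0662  0.1419]
 [ 0.4484 -0.07    0.144 ]
 [ 0.4466 -0.0692  0.1404]
 [ 0.4439 -0.068   0.139 ]
 [ 0.4411 -0.0666  0.1381]]
```

>>> {"api": "move_arm", "payload": {"targets": [[1,3,4,0,0,0,-0.4],[1,3,4,0,0,0,-0.4],[1,3,4,0,0,0,-0.6],[1,3,4,0,0,0,-0.6],[1,3,4,0,0,0,-0.8],[1,3.15,10.2,0.3,0,0,-1.3],[1,3.15,10.2,0.3,0,0,-1.3],[1,3.15,10.2,0.3,0,0,-1.3],[1,3.15,10.2,0.3,0,0,-1.3],[1,3.15,10.2,0.3,0,0,-1.3],[1,3.15,10.2,0.3,0,0,-1.3],[1,3.15,10.2,0.3,0,0,-1.3]]}}

```text
time_s: 5.3
ee_pos: [0.5094, -0.1208, 0.4028]
eef_rot: [3.141, 0.0, 1.546]
force: [1.1, 0.5, 0.4]
grip_width: 0.0944
grip_force: 0.0
```

Run:
```python
from h import *
o=ctrl.get_obs(); print(o['time_s'],o['ee_pos'],o['eef_rot'])
print(rel([.527,-.376,.2],np.pi/2),rel([.527,-.376,.057],np.pi/2))
```

```text
5.3 [ 0.50939189 -0.12083692  0.40279979] [3.14123943e+00 5.65485961e-05 1.54648299e+00]
(array([-5.09,  0.47,  4.06]), array([ 0.   ,  0.   , -0.024])) (array([-5.09,  0.47,  6.92]), array([ 0.   ,  0.   , -0.024]))
```

>>> {"api": "move_arm", "payload": {"targets": [[1,-5.1,0.5,2,0,0,-0.024],[1,-5.1,0.5,2,0,0,-0.024],[1,-5.1,0.5,2,0,0,-0.024],[1,-5.1,0.5,2,0,0,-0.024],[1,-5.1,0.5,2,0,0,-0.024],[1,-5.1,0.5,2,0,0,-0.024],[1,-5.1,0.5,4,0,0,-0.024],[1,-5.1,0.5,4,0,0,-0.024],[1,-5.1,0.5,4,0,0,-0.024]]}}

```text
time_s: 6.2
ee_pos: [0.5253, -0.3729, 0.1957]
eef_rot: [-3.132, -0.007, 1.568]
force: [0.6, 0.4, 0.8]
grip_width: 0.0942
grip_force: 0.0
```

Run:
```python
from h import *
I,D=ctrl.camera("side"); o=ctrl.get_obs(); print(o['time_s'],o['ee_pos'],o['eef_rot'])
c=cv2.resize(I[190:310,360:520],None,fx=4,fy=4,interpolation=cv2.INTER_CUBIC); save("a",c)
print(rel([.527,-.376,.057],np.pi/2))
```

```text
6.25 [ 0.52667113 -0.37378898  0.20086598] [-3.13738668 -0.0033479   1.56879401]
(array([-0.05,  0.02,  2.88]), array([-0.004, -0.003, -0.002]))
```

View pics/a.png

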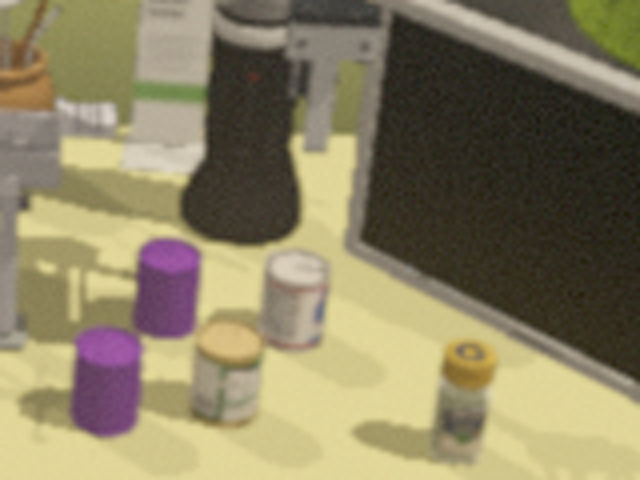

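Crop: gripper finger at (315,100) is hovering over the white tin (295,300); tan tin at (228,370), purple look-alikes at (168,290) and (107,380). I check the gripper body's clearance before going down.

Run:
```python
from h import *
for n in ("top","side"):
    d=np.load(n+"1.npz"); X=unproj(n,d["D"])[d["D"]>0]
    q=X[(X[:,2]>.12)&(X[:,2]<.4)&(X[:,0]>.42)&(X[:,0]<.66)&(X[:,1]>-.46)&(X[:,1]<-.25)]
    e=np.maximum(abs(q[:,0]-.527)-.0885,abs(q[:,1]+.376)-.0375); i=e.argsort()[:3]; print(len(q),e[i],q[i])
```

```text
366 [0.02361993 0.02519487 0.02539922] [[ 0.63911993 -0.43393958  0.25088792]
 [ 0.64069487 -0.4377146   0.20027295]
 [ 0.64089922 -0.43864359  0.25131344]]
324 [0.02604734 0.02703797 0.02755777] [[ 0.64154734 -0.43685415  0.21111889]
 [ 0.64253797 -0.43590961  0.24896285]
 [ 0.64305777 -0.43914174  0.22206366]]
```

Clear by 23 mm. Descend, grip, lift.

>>> {"api": "move_arm", "payload": {"targets": [[1,-0.05,0,1,0,0,0],[1,-0.05,0,2,0,0,0],[1,-0.05,0,2.87,0,0,0],[1,-0.05,0,2.87,0,0,0],[-0.5,-0.05,0,2.87,0,0,0],[-0.5,-0.05,0,2.87,0,0,0],[-0.5,-0.05,0,2.87,0,0,0],[-0.5,-0.05,0,2.87,0,0,0],[-0.5,-0.05,0,2.87,0,0,0],[-0.5,-0.05,0,2.87,0,0,0],[-0.5,-0.05,0,2.87,0,0,0],[-0.5,-0.05,0,2.87,0,0,0]], "grip_force": 15}}

```text
time_s: 7.45
ee_pos: [0.5275, -0.3769, 0.0593]
eef_rot: [-3.142, -0.0, 1.569]
force: [-0.4, 0.3, -0.0]
grip_width: 0.0333
grip_force: 0.0
```

>>> {"api": "move_arm", "payload": {"targets": [[-0.5,0,0,-1,0,0,0],[-0.5,0,0,-2,0,0,0],[-0.5,0,0,-3,0,0,0],[-0.5,0,0,-4.6,0,0,0],[-0.5,0,0,-4.6,0,0,0],[-0.5,0,0,-4.6,0,0,0]]}}

```text
time_s: 8.05
ee_pos: [0.5282, -0.3775, 0.2945]
eef_rot: [3.136, 0.005, 1.569]
force: [0.3, -1.0, -0.3]
grip_width: 0.0233
grip_force: 0.0
```

Run:
```python
from h import *
o=ctrl.get_obs(); print(o['time_s'],o['ee_pos'],o['eef_rot'])
I,D=ctrl.camera("top"); X=unproj("top",D)
for r in ctrl.cut_out("top","tin_1")[:5]:
  m=r["region"]&(D>0); x=X[m]; t=x[x[:,2]>np.percentile(x[:,2],97)-.006]; print(r["score"],r["point"],t.mean(0).round(3),I[m].mean(0).round())
print(rel([.6185,.145,.28],np.pi/2),rel([.6185,.145,.17],np.pi/2))
```

```text
8.05 [ 0.52823015 -0.37753325  0.29451378] [3.13552838 0.00488306 1.56878741]
0.87 [375.8, 210.6] [ 0.536 -0.265  0.074] [118.  64. 114.]
(array([10.44,  1.8 ,  0.18]), array([-0.   , -0.   , -0.002])) (array([10.44,  1.8 ,  2.38]), array([-0.   , -0.   , -0.002]))
```

The grip closed on nothing, so I look for the tin.

Run:
```python
from h import *
np.set_printoptions(precision=3,suppress=True)
I,D=ctrl.camera("side"); X=unproj("side",D)
for r in ctrl.cut_out("side","tin_1")[:6]:
  m=r["region"]&(D>0); x=X[m]; t=x[x[:,2]>np.percentile(x[:,2],97)-.006]; print(r["score"],r["point"],(t.min(0)+t.max(0))/2,t.mean(0).round(3),I[m].mean(0).round())
c=cv2.resize(I[190:310,360:520],None,fx=4,fy=4,interpolation=cv2.INTER_CUBIC); save("b",c)
```

```text
0.87 [387.5, 284.5] [ 0.391 -0.221  0.073] [ 0.392 -0.22   0.071] [125.  79. 123.]
0.86 [420.1, 283.5] [ 0.411 -0.317  0.073] [ 0.412 -0.316  0.071] [172. 157. 117.]
0.85 [401.1, 262.5] [ 0.541 -0.274  0.074] [ 0.54  -0.274  0.071] [128.  85. 121.]
0.84 [435.4, 266.0] [ 0.531 -0.379  0.071] [ 0.529 -0.382  0.07 ] [170. 157. 138.]
```

View pics/b.png

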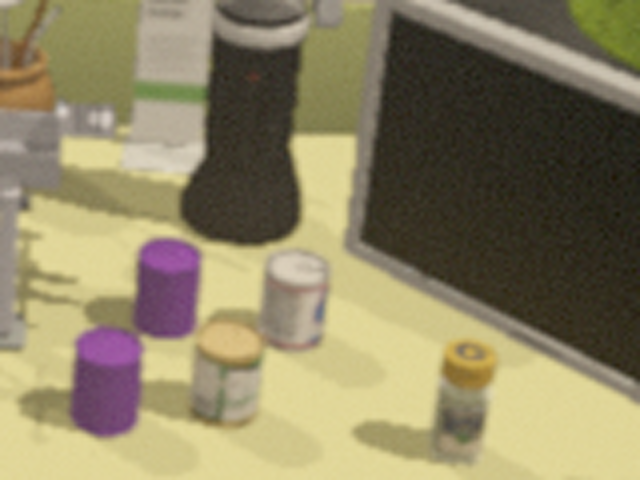

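Run:
```python
from h import *
for p in ([.5267,-.3738,.2009],[.5267,-.3738,.187],[.5738,-.3738,.187],[.4796,-.3738,.187],[.528,-.378,.0],[.528,-.378,.072]):
    print(p,proj("side",p),(proj("side",p)-[360,190])*4, proj("top",p))
I,D=ctrl.camera("top"); o=ctrl.get_obs(); print(o['qpos'],o['ee_pos'],o['grip_width'],proj("top",o['ee_pos']),proj("side",o['ee_pos']))
S,_=ctrl.camera("side")
save("c",np.hstack([cv2.resize(I[100:300,290:490],(400,400)),cv2.resize(S[120:320,330:530],(400,400))]))
```

```text
[0.5267, -0.3738, 0.2009] [436.09580338 223.67681378] [304.38321352 134.70725512] [410.3772118 180.5573106]
[0.5267, -0.3738, 0.187] [435.65810869 227.35601294] [302.63243475 149.42405175] [409.61929505 182.68851413]
[0.5738, -0.3738, 0.187] [434.4788342 220.6098436] [297.9153368  122.43937439] [402.58127668 171.52471828]
[0.4796, -0.3738, 0.187] [436.89070863 234.40723644] [307.56283454 177.62894577] [416.80684615 194.08950073]
[0.528, -0.378, 0.0] [431.26848353 274.11257725] [285.07393412 336.45030899] [401.31638817 207.64216306]
[0.528, -0.378, 0.072] [433.37301408 256.61088442] [293.49205631 266.4435377 ] [404.64471912 198.3454833 ]
[-6.76930478e-01  4.87923024e-01  1.03914344e+00  8.65002383e-06
  1.61737063e+00 -6.74943609e-01] [ 0.52718991 -0.37669189  0.28746758] 0.023624067719773694 [416.11618248 166.00569926] [439.79371149 200.08373821]
```

View pics/c.png

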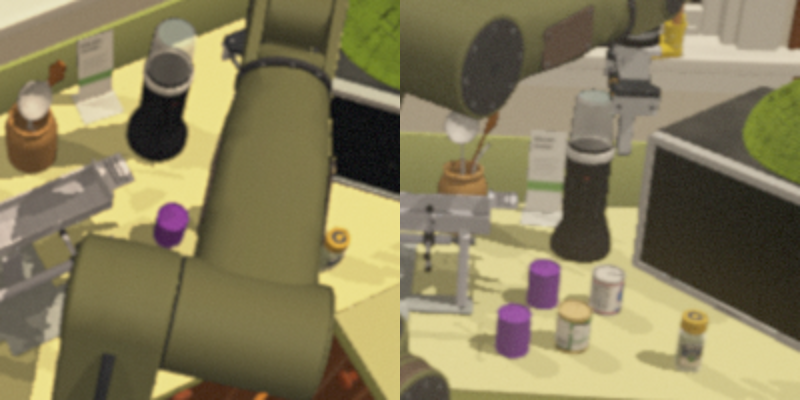

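The fingertips at about (625,150) in the right half sit higher than the reported TCP projects, so I measure them with depth.

Run:
```python
from h import *
np.set_printoptions(precision=3,suppress=True)
S,D=ctrl.camera("side"); X=unproj("side",D); o=ctrl.get_obs(); print(o['ee_pos'],o['time_s'])
for v in range(150,206,4):
    k=[(u,X[v,u].round(3)) for u in range(428,452,3) if D[v,u]>0 and X[v,u,0]<.6]; print(v,[(u,*map(float,x)) for u,x in k])
# initial picture: tips too
d=np.load("side0.npz"); X=unproj("side",d["D"]); print("start TCP .133,-.534,.189")
q=X[(abs(X[...,0]-.133)<.15)&(abs(X[...,1]+.534)<.09)&(X[...,2]>.1)&(X[...,2]<.3)]; print(len(q),np.percentile(q[:,2],[0,1,3]),q[q[:,2]<q[:,2].min()+.02].mean(0), q[q[:,2]<q[:,2].min()+.02].min(0),q[q[:,2]<q[:,2].min()+.02].max(0))
```

```text
[ 0.527 -0.377  0.288] 8.4
150 [(437, 0.579, -0.357, 0.438), (440, 0.516, -0.358, 0.462), (443, 0.489, -0.363, 0.473), (446, 0.486, -0.371, 0.474), (449, 0.488, -0.381, 0.474)]
154 [(437, 0.597, -0.36, 0.417), (440, 0.507, -0.358, 0.453), (443, 0.483, -0.364, 0.462), (446, 0.49, -0.373, 0.46), (449, 0.484, -0.381, 0.463)]
158 [(434, 0.542, -0.346, 0.425), (437, 0.534, -0.354, 0.429), (440, 0.494, -0.358, 0.445), (443, 0.494, -0.367, 0.445), (446, 0.487, -0.374, 0.448), (449, 0.486, -0.383, 0.449)]
162 [(434, 0.544, -0.347, 0.411), (437, 0.461, -0.346, 0.445), (440, 0.46, -0.354, 0.446), (443, 0.466, -0.364, 0.444), (446, 0.461, -0.372, 0.446), (449, 0.469, -0.382, 0.443)]
166 [(437, 0.449, -0.345, 0.437), (440, 0.438, -0.353, 0.442), (443, 0.444, -0.362, 0.44), (446, 0.439, -0.37, 0.442), (449, 0.439, -0.379, 0.443)]
170 [(437, 0.439, -0.346, 0.429), (440, 0.444, -0.355, 0.427), (443, 0.442, -0.363, 0.428), (446, 0.439, -0.372, 0.43), (449, 0.439, -0.38, 0.43)]
174 [(437, 0.454, -0.349, 0.409), (440, 0.444, -0.356, 0.414), (443, 0.449, -0.366, 0.412), (446, 0.444, -0.374, 0.415), (449, 0.447, -0.383, 0.414)]
178 [(440, 0.538, -0.371, 0.36), (443, 0.504, -0.375, 0.375), (446, 0.506, -0.385, 0.375)]
182 [(440, 0.542, -0.373, 0.344), (443, 0.508, -0.377, 0.36), (446, 0.505, -0.386, 0.362)]
186 [(440, 0.504, -0.369, 0.348), (446, 0.504, -0.387, 0.349)]
190 [(440, 0.504, -0.37, 0.334), (443, 0.507, -0.38, 0.333)]
194 [(440, 0.505, -0.372, 0.319), (443, 0.506, -0.381, 0.319)]
198 []
202 []
start TCP .133,-.534,.189
410 [0.206 0.208 0.211] [ 0.131 -0.543  0.217] [ 0.108 -0.595  0.206] [ 0.156 -0.475  0.226]
```

The gripper really sits about 33 mm higher than the reported TCP z (x and y agree), both here and at the start. It is the same for tips and body, so I allow for it: reported z = wanted z − 0.033.

>>> {"api": "move_arm", "payload": {"targets": [[1,0,0,1,0,0,0],[1,0,0,2,0,0,0],[1,0,0,2,0,0,0],[1,0,0,2,0,0,0],[1,0,0,2,0,0,0],[1,0,0,2,0,0,0],[1,0,0,2.9,0,0,0],[1,0,0,3.7,0,0,0],[1,0,0,4.4,0,0,0],[1,0,0,4.9,0,0,0],[1,0,0,5.25,0,0,0],[1,0,0,5.25,0,0,0]]}}

```text
time_s: 9.6
ee_pos: [0.5271, -0.3766, 0.0257]
eef_rot: [-3.14, -0.001, 1.569]
force: [-0.1, 0.1, 0.0]
grip_width: 0.0937
grip_force: 0.0
```

>>> {"api": "move_arm", "payload": {"targets": [[-0.5,0,0,0,0,0,0],[-0.5,0,0,0,0,0,0],[-0.5,0,0,0,0,0,0],[-0.5,0,0,0,0,0,0],[-0.5,0,0,0,0,0,0],[-0.5,0,0,0,0,0,0],[-0.5,0,0,0,0,0,0]]}}

```text
time_s: 10.3
ee_pos: [0.528, -0.3772, 0.0275]
eef_rot: [3.14, 0.001, 1.569]
force: [1.7, 1.0, 5.2]
grip_width: 0.0571
grip_force: 15.0
```

Run:
```python
from h import *
np.set_printoptions(precision=3,suppress=True)
S,D=ctrl.camera("side"); X=unproj("side",D); o=ctrl.get_obs(); print(o['ee_pos'],o['time_s'],o['grip_width'],o['force'])
save("d",cv2.resize(S[190:310,360:520],None,fx=4,fy=4,interpolation=cv2.INTER_CUBIC))
```

```text
[ 0.528 -0.377  0.028] 10.35 0.05661020474811558 [1.283 0.498 5.323]
```

View pics/d.png

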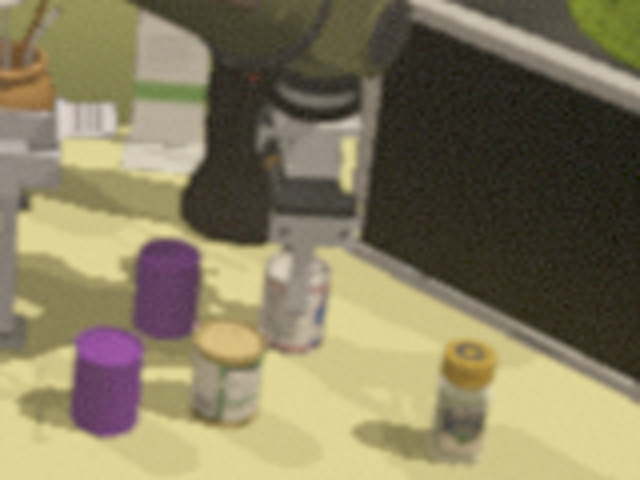

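The tin is gripped: width 57 mm, 15 N; the picture shows the fingers at (300,270) around the white tin. Lift it and check the path and the tray's surroundings for tall things.

>>> {"api": "move_arm", "payload": {"targets": [[-0.5,0,0,-0.4,0,0,0],[-0.5,0,0,-1.2,0,0,0],[-0.5,0,0,-2.2,0,0,0],[-0.5,0,-0.6,-3.2,0,0,0],[-0.5,0.5,-1.2,-4.2,0,0,0],[-0.5,1.2,-1.6,-4.8,0,0,0],[-0.5,2,-1.6,-5.4,0,0,0],[-0.5,2.9,-1.6,-5.4,0,0,0],[-0.5,3.8,-1.6,-5.4,0,0,0],[-0.5,3.8,-1.6,-5.4,0,0,0],[-0.5,3.8,-1.6,-5.4,0,0,0]]}}

```text
time_s: 11.45
ee_pos: [0.4477, -0.1859, 0.2968]
eef_rot: [-3.141, 0.0, 1.571]
force: [-0.4, -0.6, -2.3]
grip_width: 0.0569
grip_force: 15.0
```

Run:
```python
from h import *
np.set_printoptions(precision=3,suppress=True)
o=ctrl.get_obs(); print(o['ee_pos'],o['time_s'],o['grip_width'],o['grip_force'],o['force'])
for n in ("top","side"):
    d=np.load(n+"1.npz"); X=unproj(n,d["D"])[d["D"]>0]
    for nm,y0,y1 in (("load",.0,.22),("mid",-.2,0),("disch",-.32,-.1)):
        q=X[(X[:,2]>.17)&(X[:,2]<.5)&(X[:,0]>.55)&(X[:,0]<.8)&(X[:,1]>y0)&(X[:,1]<y1)]
        i=q[:,0].argsort(); print(n,nm,len(q),q[i[:3]].ravel(),q[:,2].max() if len(q) else 0)
print(rel([.6185,.150,.27],np.pi/2),rel([.6185,.150,.140],np.pi/2))
```

```text
[ 0.448 -0.186  0.297] 11.45 0.05691986089278287 14.999548941850662 [-0.402 -0.589 -2.31 ]
top load 0 [] 0
top mid 335 [ 0.74  -0.086  0.22   0.742 -0.101  0.208  0.742 -0.105  0.205] 0.2614637948890984
top disch 603 [ 0.691 -0.318  0.215  0.692 -0.319  0.171  0.694 -0.311  0.222] 0.32016189603586703
side load 0 [] 0
side mid 315 [ 0.744 -0.101  0.213  0.746 -0.123  0.205  0.746 -0.093  0.216] 0.2603117790344181
side disch 388 [ 0.697 -0.319  0.185  0.699 -0.315  0.192  0.699 -0.319  0.228] 0.3156352663066428
(array([6.72, 3.41, 0.53]), array([-0.,  0., -0.])) (array([6.72, 3.42, 3.13]), array([-0.,  0., -0.]))
```

>>> {"api": "move_arm", "payload": {"targets": [[-0.5,6.9,3.4,0.2,0,0,0],[-0.5,6.9,3.4,0.2,0,0,0],[-0.5,6.9,3.4,0.2,0,0,0],[-0.5,6.9,3.4,0.2,0,0,0],[-0.5,6.9,3.4,0.2,0,0,0],[-0.5,6.9,3.4,0.2,0,0,0],[-0.5,6.9,3.4,0.2,0,0,0],[-0.5,6.9,3.4,0.2,0,0,0],[-0.5,6.9,3.4,0.2,0,0,0],[-0.5,6.9,3.42,1.1,0,0,0],[-0.5,6.9,3.42,2,0,0,0],[-0.5,6.9,3.42,2.2,0,0,0]]}}

```text
time_s: 12.65
ee_pos: [0.6179, 0.1557, 0.1808]
eef_rot: [-3.133, 0.002, 1.567]
force: [-0.3, -0.1, -1.8]
grip_width: 0.0565
grip_force: 15.0
```

Run:
```python
from h import *
np.set_printoptions(precision=3,suppress=True)
o=ctrl.get_obs(); print(o['ee_pos'],o['time_s'],o['grip_width'],o['force'])
I,D=ctrl.camera("side"); X=unproj("side",D)
x=X[(D>0)&(abs(X[...,1]-.16)<.04)&(abs(X[...,0]-.6)<.09)&(X[...,2]>.1)&(X[...,2]<.26)]
print(len(x),x.min(0),x.max(0))
save("e",cv2.resize(I[150:270,230:390],None,fx=4,fy=4,interpolation=cv2.INTER_CUBIC))
print(rel([.6185,.16,.1385],np.pi/2))
```

```text
[0.618 0.156 0.181] 12.65 0.0564974319606631 [-0.327 -0.058 -1.81 ]
714 [0.51 0.12 0.1 ] [0.675 0.2   0.259]
(array([0.08, 0.01, 0.88]), array([-0.007,  0.002, -0.004]))
```

View pics/e.png

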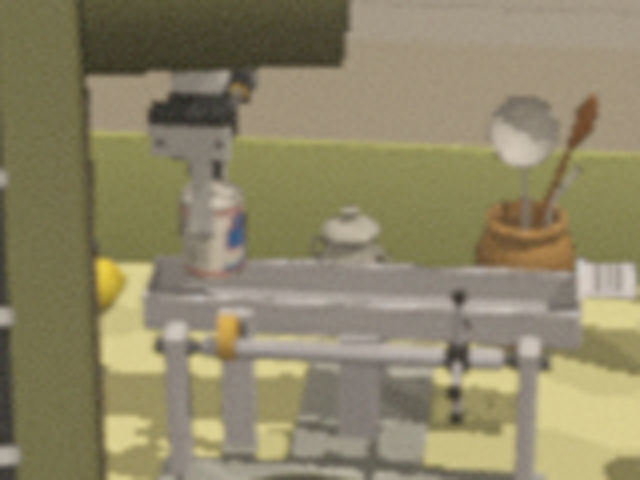

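The tin at (213,230) hangs above the tray's loading end; eccentric at (228,335), wheel at (458,355). Lower and release.

>>> {"api": "move_arm", "payload": {"targets": [[-0.5,0.05,0,0.4,0,0,0],[-0.5,0.05,0,0.7,0,0,0],[-0.5,0.05,0,0.82,0,0,0],[-0.5,0.05,0,0.82,0,0,0],[0,0.05,0,0.82,0,0,0],[0.6,0.05,0,0.82,0,0,0],[1,0.05,0,0.82,0,0,0],[1,0.05,0,0.82,0,0,0],[1,0.05,0,0,0,0,0],[1,0.05,0,-0.9,0,0,0],[1,0.05,0,-1.8,0,0,0],[1,0.05,0,-1.8,0,0,0]]}}

```text
time_s: 13.9
ee_pos: [0.621, 0.1608, 0.2841]
eef_rot: [3.131, -0.002, 1.569]
force: [0.4, -1.0, -0.7]
grip_width: 0.0941
grip_force: 0.0
```

Run:
```python
from h import *
np.set_printoptions(precision=3,suppress=True)
o=ctrl.get_obs(); print(o['ee_pos'],o['time_s'],o['grip_width'],o['force'])
I,D=ctrl.camera("side"); X=unproj("side",D); np.savez("side2.npz",I=I,D=D)
for r in ctrl.cut_out("side","tin_1")[:6]:
  m=r["region"]&(D>0); x=X[m]; t=x[x[:,2]>np.percentile(x[:,2],97)-.006]; print(r["score"],r["point"],(t.min(0)+t.max(0))/2,t.mean(0).round(3),I[m].mean(0).round())
for p in ([.41,-.15,.3],[.412,-.315,.2],[.412,-.315,.024]): print(rel(p,np.pi/2))
```

```text
[0.621 0.161 0.284] 13.9 0.0940561736028275 [ 0.4   -0.97  -0.652]
0.72 [417.3, 286.2] [ 0.414 -0.316  0.072] [ 0.413 -0.316  0.071] [165. 151. 111.]
0.62 [403.4, 263.1] [ 0.538 -0.273  0.073] [ 0.54  -0.274  0.071] [122.  81. 116.]
0.57 [283.3, 214.5] [0.618 0.156 0.182] [0.619 0.156 0.181] [154. 143. 128.]
(array([-6.22, -4.18, -0.46]), array([ 0.002, -0.   , -0.002]))
(array([-9.52, -4.14,  1.54]), array([ 0.002, -0.   , -0.002]))
(array([-9.52, -4.14,  5.06]), array([ 0.002, -0.   , -0.002]))
```

>>> {"api": "move_arm", "payload": {"targets": [[1,-6.2,-4.2,-0.4,0,0,0],[1,-6.2,-4.2,-0.4,0,0,0],[1,-6.2,-4.2,-0.4,0,0,0],[1,-6.2,-4.2,-0.4,0,0,0],[1,-6.2,-4.2,-0.4,0,0,0],[1,-6.2,-4.2,-0.4,0,0,0],[1,-6.2,-4.2,-0.4,0,0,0],[1,-6.2,-4.2,-0.4,0,0,0],[1,-9.5,-4.14,1.5,0,0,0],[1,-9.5,-4.14,1.5,0,0,0],[1,-9.5,-4.14,1.5,0,0,0],[1,-9.5,-4.14,1.5,0,0,0]]}}

```text
time_s: 15.2
ee_pos: [0.4104, -0.3157, 0.1989]
eef_rot: [-3.139, -0.002, 1.568]
force: [0.1, 1.1, 1.2]
grip_width: 0.094
grip_force: 0.0
```

Run:
```python
from h import *
np.set_printoptions(precision=3,suppress=True)
o=ctrl.get_obs(); print(o['ee_pos'],o['time_s'])
I,D=ctrl.camera("side"); X=unproj("side",D)
for r in ctrl.cut_out("side","tin_1")[:6]:
  m=r["region"]&(D>0); x=X[m]; t=x[x[:,2]>np.percentile(x[:,2],97)-.006]; print(r["score"],r["point"],t.mean(0).round(3),I[m].mean(0).round())
print(rel([.412,-.315,.025],np.pi/2))
```

```text
[ 0.41  -0.316  0.199] 15.2
0.91 [401.7, 263.8] [ 0.54  -0.274  0.071] [129.  87. 121.]
0.74 [386.5, 285.8] [ 0.388 -0.22   0.071] [121.  76. 118.]
0.56 [415.7, 282.7] [ 0.412 -0.319  0.071] [173. 158. 117.]
(array([0.01, 0.07, 3.44]), array([-0.006, -0.005, -0.005]))
```

>>> {"api": "move_arm", "payload": {"targets": [[1,0,0.05,0.9,0,0,0],[1,0,0.05,1.8,0,0,0],[1,0,0.05,2.7,0,0,0],[1,0,0.05,3.45,0,0,0],[1,0,0.05,3.45,0,0,0],[-0.5,0,0.05,3.45,0,0,0],[-0.5,0,0.05,3.45,0,0,0],[-0.5,0,0.05,3.45,0,0,0],[-0.5,0,0.05,3.45,0,0,0],[-0.5,0,0.05,3.45,0,0,0],[-0.5,0,0.05,3.45,0,0,0],[-0.5,0,0.05,3.45,0,0,0]]}}

```text
time_s: 16.5
ee_pos: [0.4144, -0.3144, 0.03]
eef_rot: [3.141, 0.001, 1.569]
force: [0.2, 1.2, 6.3]
grip_width: 0.0571
grip_force: 15.0
```

>>> {"api": "move_arm", "payload": {"targets": [[-0.5,0,0,-0.4,0,0,0],[-0.5,0,0,-1.2,0,0,0],[-0.5,0,0,-2.2,0,0,0],[-0.5,0,0,-3.2,0,0,0],[-0.5,0,0,-4.2,0,0,0],[-0.5,0.6,0,-4.8,0,0,0],[-0.5,1.2,0,-5.4,0,0,0],[-0.5,2,0,-5.4,0,0,0],[-0.5,2.9,0,-5.4,0,0,0],[-0.5,2.9,0,-5.4,0,0,0],[-0.5,2.9,0,-5.4,0,0,0]]}}

```text
time_s: 17.6
ee_pos: [0.4144, -0.1687, 0.2994]
eef_rot: [3.141, 0.0, 1.57]
force: [0.5, 0.1, -2.1]
grip_width: 0.0572
grip_force: 15.0
```

Run:
```python
from h import *
o=ctrl.get_obs(); print(o['ee_pos'],o['time_s'],o['grip_width'],o['grip_force'])
print(rel([.6185,.085,.29],np.pi/2),rel([.6185,.085,.1395],np.pi/2))
```

```text
[ 0.41438853 -0.16869283  0.29942661] 17.6 0.05723840551511972 14.999440312385559
(array([5.08, 4.08, 0.19]), array([ 0.,  0., -0.])) (array([5.08, 4.08, 3.2 ]), array([ 0.,  0., -0.]))
```

>>> {"api": "move_arm", "payload": {"targets": [[-0.5,5.08,4.08,0.2,0,0,0],[-0.5,5.08,4.08,0.2,0,0,0],[-0.5,5.08,4.08,0.2,0,0,0],[-0.5,5.08,4.08,0.2,0,0,0],[-0.5,5.08,4.08,0.2,0,0,0],[-0.5,5.08,4.08,0.2,0,0,0],[-0.5,5.08,4.08,0.2,0,0,0],[-0.5,5.08,4.08,0.2,0,0,0],[-0.5,5.08,4.08,1.1,0,0,0],[-0.5,5.08,4.08,2,0,0,0],[-0.5,5.08,4.08,2.6,0,0,0],[-0.5,5.08,4.08,2.6,0,0,0]]}}

```text
time_s: 18.8
ee_pos: [0.6171, 0.0826, 0.1647]
eef_rot: [-3.134, 0.001, 1.567]
force: [0.3, -0.3, -1.9]
grip_width: 0.0573
grip_force: 15.0
```

>>> {"api": "move_arm", "payload": {"targets": [[-0.5,0,0,0.3,0,0,0],[-0.5,0,0,0.55,0,0,0],[-0.5,0,0,0.55,0,0,0],[0,0,0,0.55,0,0,0],[0.6,0,0,0.55,0,0,0],[1,0,0,0.55,0,0,0],[1,0,0,0.55,0,0,0],[1,0,0,-0.2,0,0,0],[1,0,0,-1.1,0,0,0],[1,0,0,-2,0,0,0],[1,0,0,-2.9,0,0,0],[1,0,0,-2.9,0,0,0]]}}

```text
time_s: 20.0
ee_pos: [0.6201, 0.0845, 0.3215]
eef_rot: [3.131, -0.001, 1.569]
force: [-0.6, -0.0, -0.1]
grip_width: 0.0939
grip_force: 0.0
```

Run:
```python
from h import *
np.set_printoptions(precision=3,suppress=True)
o=ctrl.get_obs(); print(o['ee_pos'],o['time_s'],o['grip_width'])
for n in ("side","top"):
  I,D=ctrl.camera(n); X=unproj(n,D); np.savez(n+"3.npz",I=I,D=D)
  for r in ctrl.cut_out(n,"tin_1")[:6]:
    m=r["region"]&(D>0); x=X[m]; t=x[x[:,2]>np.percentile(x[:,2],97)-.006]; print(n,r["score"],r["point"],t.mean(0).round(3),I[m].mean(0).round())
  # orange eccentric: colour
  q=(I[...,0]>170)&(I[...,0].astype(int)-I[...,2]>90)&(abs(X[...,0]-.5)<.05)&(abs(X[...,1]-.1)<.1)&(X[...,2]>.08)
  x=X[q&(D>0)]; print("orange",len(x),x.min(0) if len(x) else 0,x.max(0) if len(x) else 0,x.mean(0) if len(x) else 0)
  if n=="side": c1=cv2.resize(I[215:275,255:335],(400,300),interpolation=cv2.INTER_CUBIC)
  else: c2=cv2.resize(I[220:280,250:330],(400,300),interpolation=cv2.INTER_CUBIC)
save("f",np.hstack([c1,c2]))
```

```text
[0.62  0.085 0.321] 20.0 0.09394202290531499
side 0.82 [402.2, 263.7] [ 0.54  -0.274  0.071] [127.  89. 116.]
side 0.78 [304.4, 217.0] [0.619 0.081 0.181] [162. 148. 111.]
side 0.62 [386.2, 284.8] [ 0.392 -0.219  0.071] [120.  79. 116.]
side 0.52 [280.9, 215.7] [0.619 0.155 0.181] [154. 144. 129.]
side 0.18 [326.7, 236.8] [0.501 0.031 0.171] [153. 142. 127.]
orange 25 [0.485 0.116 0.147] [0.518 0.128 0.166] [0.498 0.122 0.16 ]
top 0.82 [248.5, 226.2] [0.616 0.162 0.182] [181. 165. 139.]
top 0.72 [375.3, 212.0] [ 0.537 -0.266  0.072] [119.  67. 114.]
top 0.51 [266.6, 219.5] [0.611 0.101 0.19 ] [179. 153. 100.]
top 0.45 [382.2, 249.2] [ 0.386 -0.215  0.088] [139.  74. 135.]
orange 49 [0.486 0.116 0.139] [0.543 0.136 0.565] [0.503 0.127 0.183]
```

View pics/f.png

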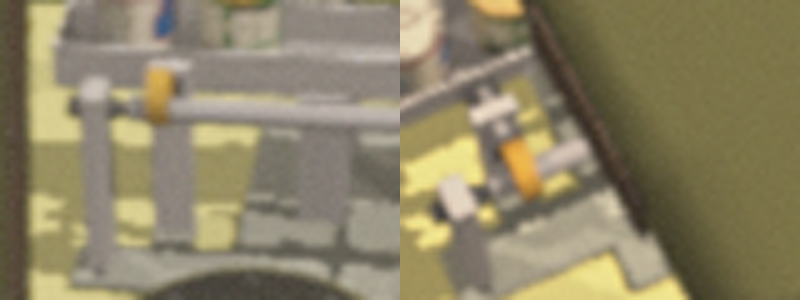

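Both tins stand in the loading half (top heights 181 mm). The picture shows the orange eccentric standing up from the shaft at (160,95), so the plunger should be about halfway. I close the fingers and position them beside the upright spoke on its tray side, to push it toward the robot.

>>> {"api": "move_arm", "payload": {"targets": [[-1,-3.1,-1.4,0,0,0,0],[-1,-3.1,-1.4,0,0,0,0],[-1,-3.1,-1.4,0,0,0,0],[-1,-3.1,-1.4,0,0,0,0],[-1,-3.1,-1.4,0.6,0,0,0],[-1,-3.1,-1.4,1.2,0,0,0],[-1,-3.1,-1.4,1.2,0,0,0],[-1,-3.1,-1.4,1.2,0,0,0],[-1,-3.1,-1.4,1.2,0,0,0],[-1,-3.1,-1.4,1.2,0,0,0],[-1,-3.1,-1.4,1.2,0,0,0],[-1,-3.1,-1.4,1.2,0,0,0]]}}

```text
time_s: 21.4
ee_pos: [0.5487, -0.0704, 0.2547]
eef_rot: [3.141, 0.0, 1.569]
force: [0.7, 0.7, 0.5]
grip_width: 0.0021
grip_force: 0.0
```

Run:
```python
from h import *
np.set_printoptions(precision=3,suppress=True)
o=ctrl.get_obs(); print(o['ee_pos'],o['time_s'],o['grip_width'],o['force'])
I,D=ctrl.camera("side"); X=unproj("side",D)
q=(D>0)&(abs(X[...,0]-.55)<.03)&(abs(X[...,1]+.069)<.03)&(X[...,2]>.21)&(X[...,2]<.37)
x=X[q]; print(len(x),np.percentile(x[:,2],[0,2,5]))
for z in np.arange(.22,.37,.01):
    k=x[abs(x[:,2]-z)<.005]
    if len(k): print(round(z,3),len(k),k.min(0),k.max(0))
for k in ("plunger","wheel_hub","spoke_tip"):
    for r in ctrl.cut_out("side",k)[:2]:
        y=X[r["region"]&(D>0)]; print(k,r["score"],r["point"],y.min(0),np.median(y,0),y.max(0))
save("g",np.hstack([cv2.resize(I[170:290,310:410],(500,600),interpolation=cv2.INTER_CUBIC)]))
```

```text
[ 0.549 -0.07   0.255] 21.4 0.0021165832428063124 [0.739 0.678 0.496]
108 [0.27  0.278 0.281]
0.27 1 [ 0.55 -0.08  0.27] [ 0.55 -0.08  0.27]
0.28 13 [ 0.535 -0.082  0.277] [ 0.568 -0.063  0.284]
0.29 15 [ 0.53  -0.083  0.286] [ 0.554 -0.064  0.294]
0.3 21 [ 0.525 -0.083  0.295] [ 0.553 -0.063  0.305]
0.31 19 [ 0.531 -0.082  0.305] [ 0.554 -0.063  0.315]
0.32 15 [ 0.53  -0.082  0.315] [ 0.547 -0.064  0.324]
0.33 15 [ 0.53  -0.082  0.325] [ 0.548 -0.066  0.335]
0.34 9 [ 0.53  -0.082  0.335] [ 0.541 -0.066  0.339]
wheel_hub 0.67 [325.2, 236.7] [ 0.439 -0.109 -0.004] [ 0.503 -0.004  0.141] [0.774 0.179 0.202]
spoke_tip 0.96 [320.3, 237.0] [ 0.439 -0.109 -0.005] [0.503 0.006 0.14 ] [0.774 0.187 0.175]
```

View pics/g.png

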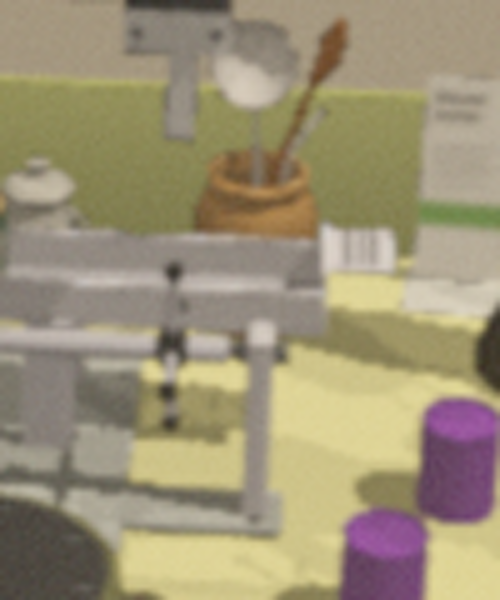

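Picture: closed fingertips at (180,135), upright spoke tip at (173,270), hub at (170,345). Fingertip height = reported z + 0.021. Lower behind the spoke and start the arc.

>>> {"api": "move_arm", "payload": {"targets": [[-1,0,0,0.8,0,0,0],[-1,0,0,1.5,0,0,0],[-1,0,0,1.97,0,0,0],[-1,0,0,1.97,0,0,0],[-1,0,-0.3,1.97,0,0,0],[-1,0,-0.53,1.97,0,0,0],[-1,0,-0.68,1.97,0,0,0],[-1,0,-0.83,2.0,0,0,0],[-1,0,-0.97,2.05,0,0,0],[-1,0,-1.09,2.12,0,0,0],[-1,0,-1.09,2.12,0,0,0]]}}

```text
time_s: 22.7
ee_pos: [0.4933, -0.0703, 0.148]
eef_rot: [-3.141, -0.0, 1.569]
force: [1.0, 0.1, -0.0]
grip_width: 0.0006
grip_force: 0.1
```

```bash
cat > w.py <<'E'
from h import *
np.set_printoptions(precision=3,suppress=True)
def wheel(tag):
    o=ctrl.get_obs(); print(o['ee_pos'],o['time_s'],o['force'])
    for n in ("side","top"):
        I,D=ctrl.camera(n); X=unproj(n,D); np.savez(n+tag+".npz",I=I,D=D)
        dx,dz=X[...,0]-.503,X[...,2]-.137; r=np.hypot(dx,dz)
        m=(D>0)&(abs(X[...,1]+.069)<.02)&(r<.074)&(r>.022)&(I.max(2)<150 if False else True)
        a=np.degrees(np.arctan2(-dx[m],dz[m])) # angle from up toward robot
        h,_=np.histogram(a,np.arange(-180,181,15)); print(n,{int(k):int(v) for k,v in zip(np.arange(-180,180,15),h) if v>2})
        q=(I[...,0]>150)&(I[...,0].astype(int)-I[...,2]>85)&(abs(X[...,0]-.5)<.06)&(abs(X[...,1]-.122)<.03)&(X[...,2]>.08)&(X[...,2]<.2)
        x=X[q]; print("orange",len(x),x.min(0),x.max(0),x.mean(0)) if len(x) else 0
    return
E
python3 -c "
from w import *
wheel('4')"
```

```text
[ 0.493 -0.07   0.148] 22.7 [ 0.995  0.14  -0.014]
side {0: 5, 15: 39, 30: 21, 120: 21, 135: 6}
orange 19 [0.486 0.115 0.155] [0.505 0.128 0.166] [0.495 0.121 0.161]
top {-150: 4}
orange 37 [0.484 0.116 0.134] [0.518 0.134 0.169] [0.498 0.126 0.16 ]
```

>>> {"api": "move_arm", "payload": {"targets": [[-1,0,-0.1,0.09,0,0,0],[-1,0,-0.19,0.19,0,0,0],[-1,0,-0.26,0.32,0,0,0],[-1,0,-0.32,0.46,0,0,0],[-1,0,-0.35,0.6,0,0,0],[-1,0,-0.35,0.6,0,0,0]]}}

```text
time_s: 23.4
ee_pos: [0.4762, -0.0703, 0.1176]
eef_rot: [-3.141, -0.0, 1.569]
force: [0.1, 0.4, 1.2]
grip_width: 0.0001
grip_force: 0.2
```

```bash
python3 -c "
from w import *
wheel('5')
a=np.load('side3.npz')['I'];b=np.load('side5.npz')['I'];c=np.load('top5.npz')['I'];e=np.load('top3.npz')['I']
f=lambda I,x,y:cv2.resize(I[y:y+50,x:x+65],(390,300),interpolation=cv2.INTER_CUBIC)
save('hh',np.vstack([np.hstack([f(a,265,220),f(b,265,220)]),np.hstack([f(e,250,225),f(c,250,225)])]))
"
```

```text
[ 0.476 -0.07   0.118] 23.4 [0.095 0.431 1.185]
side {-180: 7, -165: 3, 30: 28, 45: 25, 60: 21, 75: 8, 90: 18, 105: 4}
orange 25 [0.47  0.115 0.135] [0.5   0.128 0.157] [0.484 0.121 0.148]
top {}
orange 22 [0.476 0.121 0.14 ] [0.5   0.13  0.158] [0.486 0.125 0.15 ]
```

View pics/hh.png

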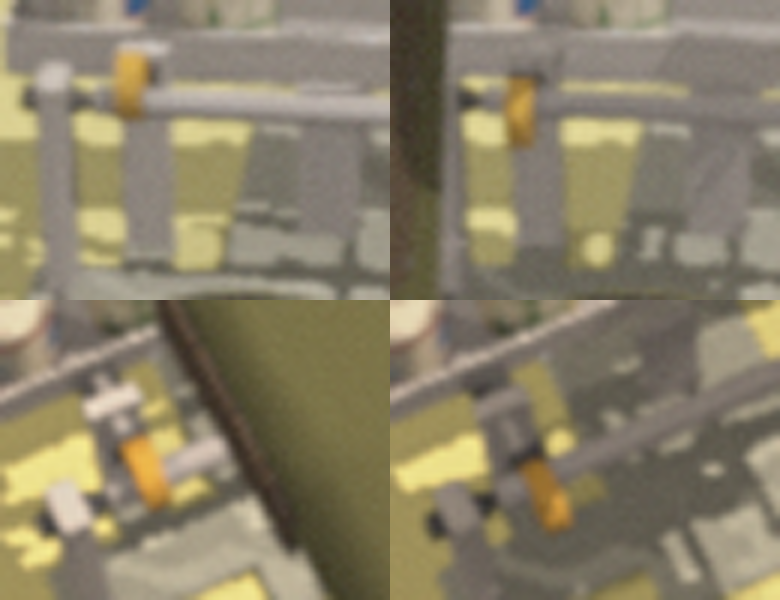

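The orange disc swung from the top (130,80) to the robot side: bottom right, (548,495). From its edges it stands about 80–90° toward the robot, so the plunger should be withdrawn. Raise the fingers and go over the thumb plate.

>>> {"api": "move_arm", "payload": {"targets": [[-1,0,0,-0.9,0,0,0],[-1,0,0,-1.8,0,0,0],[-1,0,0,-2.5,0,0,0],[-1,0,0,-2.5,0,0,0],[-1,-2.55,2.88,-2.5,0,0,0],[-1,-2.55,2.88,-2.5,0,0,0],[-1,-2.55,2.88,-2.5,0,0,0],[-1,-2.55,2.88,-2.5,0,0,0],[-1,-2.55,2.88,-1.6,0,0,0],[-1,-2.55,2.88,-0.9,0,0,0],[-1,-2.55,2.88,-0.9,0,0,0]]}}

```text
time_s: 24.6
ee_pos: [0.618, -0.1974, 0.1569]
eef_rot: [-3.132, -0.004, 1.569]
force: [0.6, 0.2, 0.5]
grip_width: -0.0
grip_force: 0.0
```

Run:
```python
from w import *
wheel('6')
S=np.load("side6.npz"); I,D=S["I"],S["D"]; X=unproj("side",D)
q=(D>0)&(abs(X[...,0]-.62)<.035)&(abs(X[...,1]+.197)<.03)&(X[...,2]>.145)&(X[...,2]<.25); x=X[q]
for z in np.arange(.15,.24,.01):
    k=x[abs(x[:,2]-z)<.005]
    if len(k): print(round(z,3),len(k),k.min(0),k.max(0))
print(rel([.62,-.197,.12],np.pi/2))
```

```text
[ 0.618 -0.197  0.157] 24.6 [0.603 0.239 0.5  ]
side {-180: 7, -165: 3, -90: 7, 0: 24, 90: 20}
top {-90: 24, -75: 11, 0: 19}
orange 18 [0.482 0.121 0.145] [0.502 0.13  0.162] [0.492 0.126 0.154]
0.15 36 [ 0.591 -0.22   0.147] [ 0.654 -0.174  0.155]
0.16 88 [ 0.589 -0.22   0.155] [ 0.653 -0.174  0.163]
0.17 1 [ 0.621 -0.198  0.175] [ 0.621 -0.198  0.175]
0.18 8 [ 0.604 -0.208  0.179] [ 0.629 -0.19   0.184]
0.19 13 [ 0.6   -0.207  0.185] [ 0.617 -0.193  0.194]
0.2 12 [ 0.603 -0.207  0.195] [ 0.62  -0.193  0.203]
0.21 18 [ 0.599 -0.209  0.206] [ 0.615 -0.192  0.215]
0.22 15 [ 0.602 -0.209  0.216] [ 0.622 -0.192  0.225]
0.23 15 [ 0.601 -0.208  0.226] [ 0.617 -0.191  0.235]
(array([ 0.02, -0.  ,  0.88]), array([-0.001, -0.   , -0.002]))
```

>>> {"api": "move_arm", "payload": {"targets": [[-1,0,0,0.3,0,0,0],[-1,0,0,0.4,0,0,0],[-1,0,0,0.5,0,0,0],[-1,0,0,0.6,0,0,0]]}}

```text
time_s: 25.1
ee_pos: [0.6205, -0.199, 0.1344]
eef_rot: [3.14, 0.002, 1.569]
force: [-2.8, -7.4, 8.1]
grip_width: 0.0005
grip_force: 4.3
```

>>> {"api": "move_arm", "payload": {"targets": [[-1,0,0,0.1,0,0,0],[-1,0,0,0.2,0,0,0],[-1,0,0,0.2,0,0,0]]}}

```text
time_s: 25.4
ee_pos: [0.6208, -0.1995, 0.1245]
eef_rot: [3.139, 0.003, 1.568]
force: [-1.2, -5.3, 7.0]
grip_width: 0.0006
grip_force: 3.9
```

Run:
```python
from w import *
o=ctrl.get_obs(); print(o['ee_pos'],o['force'])
I,D=ctrl.camera("side"); X=unproj("side",D)
for s in np.arange(-.17,.21,.06):
    q=X[(D>0)&(abs(X[...,1]-s)<.012)&(X[...,0]>.57)&(X[...,0]<.6)&(X[...,2]>.09)&(X[...,2]<.2)]; print(round(s,2),np.percentile(q[:,2],[50,95]) if len(q) else 0)
b=np.load("side6.npz"); Y=unproj("side",b["D"])
for s in np.arange(-.17,.21,.06):
    q=Y[(abs(Y[...,1]-s)<.012)&(Y[...,0]>.57)&(Y[...,0]<.6)&(Y[...,2]>.09)&(Y[...,2]<.2)]; print("before",round(s,2),np.percentile(q[:,2],[50,95]) if len(q) else 0)
```

```text
[ 0.621 -0.2    0.124] [-1.168 -5.318  7.043]
-0.17 [0.116 0.144]
-0.11 [0.116 0.133]
-0.05 [0.119 0.134]
0.01 [0.122 0.14 ]
0.07 [0.144 0.184]
0.13 0
0.19 0
before -0.17 [0.128 0.154]
before -0.11 [0.127 0.141]
before -0.05 [0.122 0.14 ]
before 0.01 [0.123 0.141]
before 0.07 [0.14  0.181]
before 0.13 0
before 0.19 0
```

The tray tips at 7–8 N, so it is unlocked. The disc in the last picture also gives an eccentric angle near 87° toward the robot. Press right down.

>>> {"api": "move_arm", "payload": {"targets": [[-1,0,0,0.2,0,0,0],[-1,0,0,0.4,0,0,0],[-1,0,0,0.6,0,0,0],[-1,0,0,0.8,0,0,0],[-1,0,0,1.0,0,0,0],[-1,0,0,1.2,0,0,0],[-1,0,0,1.35,0,0,0],[-1,0,0,1.5,0,0,0]]}}

```text
time_s: 26.25
ee_pos: [0.6214, -0.1981, 0.0498]
eef_rot: [3.139, 0.001, 1.569]
force: [-0.5, 2.1, 9.0]
grip_width: 0.0006
grip_force: 3.8
```

>>> {"api": "move_arm", "payload": {"targets": [[-1,0,0,0.1,0,0,0],[-1,0,0,0.2,0,0,0],[-1,0,0,0.3,0,0,0],[-1,0,0,0.3,0,0,0]]}}

```text
time_s: 26.65
ee_pos: [0.6211, -0.1982, 0.0341]
eef_rot: [3.139, 0.001, 1.569]
force: [0.9, -0.3, 5.1]
grip_width: 0.0005
grip_force: 2.3
```

Run:
```python
from w import *
o=ctrl.get_obs(); print(o['ee_pos'],o['force'])
I,D=ctrl.camera("side"); X=unproj("side",D)
q=X[(D>0)&(X[...,0]>.57)&(X[...,0]<.59)&(X[...,2]>.02)&(X[...,2]<.3)&(abs(X[...,1])<.25)]
z=[]
for s in np.arange(-.16,.2,.04):
    k=q[abs(q[:,1]-s)<.01]; print(round(s,2),np.percentile(k[:,2],[50,90]) if len(k) else 0)
for r in ctrl.cut_out("side","tin_1")[:5]:
    m=r["region"]&(D>0); x=X[m]; print(r["score"],r["point"],np.median(x,0),I[m].mean(0).round())
save("i",cv2.resize(I[170:290,260:420],None,fx=4,fy=4,interpolation=cv2.INTER_CUBIC))
```

```text
[ 0.621 -0.198  0.034] [ 0.894 -0.313  5.083]
-0.16 [0.043 0.053]
-0.12 [0.063 0.074]
-0.08 [0.068 0.077]
-0.04 [0.106 0.118]
0.0 [0.113 0.132]
0.04 [0.132 0.154]
0.08 [0.16  0.174]
0.12 0
0.16 0
0.94 [384.0, 286.5] [ 0.374 -0.219  0.051] [124.  80. 120.]
0.7 [365.3, 235.9] [ 0.613 -0.133  0.105] [138. 121.  88.]
0.55 [402.2, 263.4] [ 0.522 -0.272  0.051] [122.  81. 116.]
0.52 [346.9, 226.3] [ 0.606 -0.071  0.131] [132. 121. 106.]
0.37 [333.3, 236.9] [ 0.504 -0.038  0.139] [131. 123. 113.]
```

View pics/i.png

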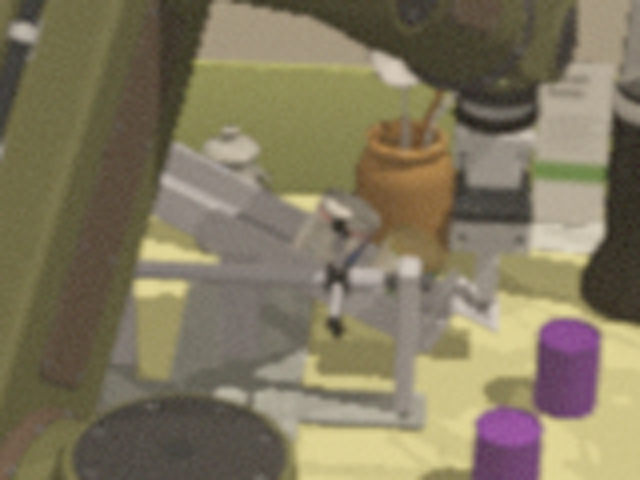

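The tray is tipped about 0.47 rad with both tins slid to the discharge end (around (340,220) and further right). A little more and hold, then let it up gently.

>>> {"api": "move_arm", "payload": {"targets": [[-1,0,0,0.07,0,0,0],[-1,0,0,0.12,0,0,0],[-1,0,0,0.12,0,0,0],[-1,0,0,0.12,0,0,0],[-1,0,0,0.12,0,0,0]]}}

```text
time_s: 27.25
ee_pos: [0.6213, -0.1982, 0.0299]
eef_rot: [3.139, 0.001, 1.569]
force: [-5.0, 2.8, 18.7]
grip_width: 0.0004
grip_force: 7.8
```

>>> {"api": "move_arm", "payload": {"targets": [[-1,0,0,-0.2,0,0,0],[-1,0,0,-0.4,0,0,0],[-1,0,0,-0.6,0,0,0],[-1,0,0,-0.8,0,0,0],[-1,0,0,-1.0,0,0,0],[-1,0,0,-1.2,0,0,0],[-1,0,0,-1.4,0,0,0],[-1,0,0,-1.6,0,0,0],[-1,0,0,-1.8,0,0,0],[-1,0,0,-2.0,0,0,0],[-1,0,0,-2.2,0,0,0],[-1,0,0,-2.6,0,0,0]]}}

```text
time_s: 28.45
ee_pos: [0.6197, -0.1978, 0.1567]
eef_rot: [-3.139, -0.001, 1.569]
force: [-1.0, 0.6, -0.3]
grip_width: 0.0002
grip_force: 0.0
```

>>> {"api": "move_arm", "payload": {"targets": [[-1,0,0,-0.5,0,0,0],[-1,0,0,-1.5,0,0,0],[-1,0,0,-2.0,0,0,0],[-1,0,0,-2.0,0,0,0],[-1,0,0,-2.0,0,0,0]]}}

```text
time_s: 28.95
ee_pos: [0.6202, -0.198, 0.257]
eef_rot: [-3.141, -0.0, 1.569]
force: [-0.4, 0.6, 0.1]
grip_width: 0.0003
grip_force: 0.0
```

Run:
```python
from w import *
wheel("7")
d=np.load("side7.npz"); I,D=d["I"],d["D"]; X=unproj("side",D); ctrl.camera("side")
q=X[(D>0)&(X[...,0]>.57)&(X[...,0]<.59)&(X[...,2]>.02)&(X[...,2]<.3)&(abs(X[...,1])<.25)]
for s in np.arange(-.16,.2,.08):
    k=q[abs(q[:,1]-s)<.01]; print(round(s,2),np.percentile(k[:,2],[50,90]) if len(k) else 0)
for r in ctrl.cut_out("side","tin_1")[:5]:
    m=r["region"]&(D>0); x=X[m]; t=x[x[:,2]>np.percentile(x[:,2],97)-.006];print(r["score"],r["point"],np.median(x,0),t.mean(0),I[m].mean(0).round())
```

```text
[ 0.62  -0.198  0.257] 28.95 [-0.424  0.594  0.066]
side {-180: 7, -165: 3, -90: 7, -15: 3, 0: 24, 90: 20, 105: 3}
top {-180: 7, -90: 29, -75: 6, 0: 19}
orange 20 [0.484 0.121 0.147] [0.504 0.13  0.159] [0.493 0.125 0.152]
-0.16 [0.124 0.141]
-0.08 [0.127 0.171]
0.0 [0.113 0.137]
0.08 [0.124 0.138]
0.16 0
0.93 [385.2, 285.9] [ 0.374 -0.218  0.05 ] [ 0.389 -0.219  0.071] [124.  81. 120.]
0.77 [402.5, 264.1] [ 0.524 -0.271  0.049] [ 0.54  -0.273  0.071] [128.  88. 119.]
0.62 [169.1, 281.7] [0.335 0.483 0.047] [0.343 0.488 0.088] [165. 155. 130.]
0.61 [366.4, 222.3] [ 0.603 -0.144  0.17 ] [ 0.619 -0.144  0.181] [162. 148. 113.]
0.53 [351.9, 219.8] [ 0.606 -0.089  0.172] [ 0.621 -0.088  0.181] [146. 134. 120.]
```

The tray is level and both tins stand in the discharge half (y −0.144 and −0.088). Now two 90° pushes in the same direction to bring the plunger home.

>>> {"api": "move_arm", "payload": {"targets": [[-1,2.55,-1.42,0.04,0,0,0],[-1,2.55,-1.42,0.04,0,0,0],[-1,2.55,-1.42,0.04,0,0,0],[-1,2.55,-1.42,0.04,0,0,0],[-1,2.55,-1.42,0.04,0,0,0],[-1,2.55,-1.42,0.04,0,0,0]]}}

```text
time_s: 29.75
ee_pos: [0.5499, -0.0712, 0.2549]
eef_rot: [-3.141, 0.0, 1.568]
force: [0.3, 0.2, -0.3]
grip_width: 0.0004
grip_force: 0.0
```

>>> {"api": "move_arm", "payload": {"targets": [[-1,0,0,0.8,0,0,0],[-1,0,0,1.5,0,0,0],[-1,0,0,1.97,0,0,0],[-1,0,0,1.97,0,0,0],[-1,0,-0.3,1.97,0,0,0],[-1,0,-0.53,1.97,0,0,0],[-1,0,-0.68,1.97,0,0,0],[-1,0,-0.83,2.0,0,0,0],[-1,0,-0.97,2.05,0,0,0],[-1,0,-1.09,2.12,0,0,0],[-1,0,-1.09,2.12,0,0,0]]}}

```text
time_s: 30.85
ee_pos: [0.4944, -0.0704, 0.149]
eef_rot: [-3.141, -0.0, 1.569]
force: [0.1, -0.4, 1.1]
grip_width: 0.0003
grip_force: 0.3
```

>>> {"api": "move_arm", "payload": {"targets": [[-1,0,-0.1,0.09,0,0,0],[-1,0,-0.19,0.19,0,0,0],[-1,0,-0.26,0.32,0,0,0],[-1,0,-0.32,0.46,0,0,0],[-1,0,-0.35,0.6,0,0,0],[-1,0,-0.35,0.6,0,0,0],[-1,0,-0.35,-0.2,0,0,0],[-1,0,-0.35,-1.1,0,0,0],[-1,0,-0.35,-2.0,0,0,0],[-1,0,1.1,-2.14,0,0,0],[-1,0,1.1,-2.14,0,0,0],[-1,0,1.1,-2.14,0,0,0]]}}

```text
time_s: 32.05
ee_pos: [0.5513, -0.0702, 0.2551]
eef_rot: [-3.14, -0.001, 1.569]
force: [-1.0, -0.9, -0.1]
grip_width: 0.0002
grip_force: 0.0
```

```bash
python3 -c "
from w import *
wheel('8')"
```

```text
[ 0.551 -0.07   0.255] 32.05 [-1.007 -0.873 -0.135]
side {-180: 11, -90: 9, -15: 6, 0: 20, 90: 20}
orange 29 [0.488 0.117 0.128] [0.508 0.128 0.15 ] [0.497 0.122 0.138]
top {}
orange 37 [0.485 0.119 0.126] [0.509 0.133 0.151] [0.496 0.126 0.142]
```

The wheel moved another 90° and the eccentric now points down (its top fell to 0.150). Repeat once.

>>> {"api": "move_arm", "payload": {"targets": [[-1,0,0,0.8,0,0,0],[-1,0,0,1.5,0,0,0],[-1,0,0,1.97,0,0,0],[-1,0,0,1.97,0,0,0],[-1,0,-0.3,1.97,0,0,0],[-1,0,-0.55,1.97,0,0,0],[-1,0,-0.7,1.97,0,0,0],[-1,0,-0.86,2.0,0,0,0],[-1,0,-1.0,2.05,0,0,0],[-1,0,-1.13,2.13,0,0,0],[-1,0,-1.13,2.13,0,0,0]]}}

```text
time_s: 33.25
ee_pos: [0.4929, -0.0704, 0.1499]
eef_rot: [-3.142, 0.0, 1.569]
force: [0.3, 0.1, 1.7]
grip_width: 0.0005
grip_force: 0.5
```

>>> {"api": "move_arm", "payload": {"targets": [[-1,0,-0.1,0.09,0,0,0],[-1,0,-0.19,0.19,0,0,0],[-1,0,-0.26,0.32,0,0,0],[-1,0,-0.32,0.46,0,0,0],[-1,0,-0.35,0.6,0,0,0],[-1,0,-0.35,0.6,0,0,0],[-1,0,-0.35,-0.2,0,0,0],[-1,0,-0.35,-1.1,0,0,0],[-1,0,-0.35,-2.0,0,0,0],[-1,0,-0.35,-3.0,0,0,0],[-1,0,-0.35,-4.0,0,0,0],[-1,0,-0.35,-4.0,0,0,0]]}}

```text
time_s: 34.45
ee_pos: [0.4769, -0.0705, 0.3558]
eef_rot: [3.133, 0.002, 1.569]
force: [0.0, 0.1, -0.0]
grip_width: 0.0007
grip_force: 0.0
```

```bash
python3 -c "
from w import *
wheel('9')
d=np.load('side9.npz'); I,D=d['I'],d['D']; X=unproj('side',D); c=np.load('top9.npz')['I']; ctrl.camera('side')
for k in ('tin_1','salt','pepper','spice'):
  for r in ctrl.cut_out('side',k)[:5]:
    if r['score']<.4: continue
    x=X[r['region']&(D>0)]; t=x[x[:,2]>np.percentile(x[:,2],97)-.006];print(k,r['score'],r['point'],np.median(x,0),t.mean(0))
f=lambda I,x,y,w,h:cv2.resize(I[y:y+h,x:x+w],(400,400),interpolation=cv2.INTER_CUBIC)
save('j',np.hstack([f(I,265,185,130,90),f(c,225,170,120,110)]))
"
```

```text
[ 0.477 -0.07   0.356] 34.45 [ 0.002  0.089 -0.012]
side {-180: 10, -165: 4, -105: 3, -90: 7, -15: 7, 0: 22, 75: 3, 90: 19}
orange 23 [0.495 0.115 0.138] [0.519 0.127 0.157] [0.505 0.122 0.148]
top {-180: 11, -105: 3, -90: 27, -75: 4, -15: 3, 0: 16, 75: 4, 90: 8}
orange 19 [0.496 0.118 0.14 ] [0.519 0.13  0.163] [0.506 0.123 0.152]
tin_1 0.85 [403.3, 261.7] [ 0.522 -0.272  0.051] [ 0.54  -0.275  0.072]
tin_1 0.8 [384.4, 287.9] [ 0.376 -0.218  0.049] [ 0.394 -0.22   0.07 ]
tin_1 0.68 [352.7, 220.0] [ 0.604 -0.087  0.17 ] [ 0.614 -0.086  0.182]
tin_1 0.54 [366.4, 219.8] [ 0.599 -0.145  0.171] [ 0.616 -0.143  0.181]
salt 0.54 [170.6, 280.1] [0.336 0.483 0.049] [0.341 0.485 0.089]
```

View pics/j.png

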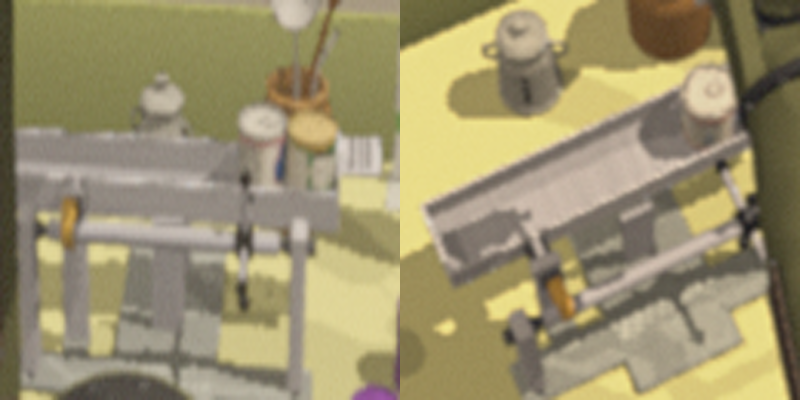

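Picture: the eccentric (560,295) now points to the tray and the pin (530,235) reaches over its lug. Both tins stand upright in the discharge half ((262,140) and (313,150)). Hand in.

```bash
python3 -c "
from station import ctrl
print(ctrl.hand_in())"
```

```text
the job is handed in; nothing more can be done
None
```

I did every step and handed the job in, but the hand-in returned no verdict: at my last look both tins stood upright in the discharge half, the tray was level again after the tip, the eccentric pointed to the tray (plunger home by its position, as the reading isn't available to me), and the arm was clear of everything. I saw no bystander touched, though I re-measured only the salt shaker at the end.

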